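# Lock the jigsaw stage insert with the T-handle key

## Robot

A 6-joint arm with a two-finger parallel gripper is mounted at the origin on the work surface. World frame = base frame: x ahead of the robot, y to its left, z up, the work surface at z = 0. Lengths are in m, angles in rad, forces in N, time in s.
With the tool pointing down it reaches from about 0.375 to 0.975 m from the base axis. Payload 3.8 kg.
Tool frame: the origin (TCP) lies midway between the tips of the shut fingers; the grasp point (between the pads) lies r.grip_depth behind it (r.grip_depth is the distance from the TCP to the grasp point, in m); z points along the fingers, y is the direction in which the jaws open and shut (so a half turn about z gives the same grasp; the last joint's range is limited). The gripper opens to 85 mm and grips with 20 to 120 N. Pads are 22 mm wide; open, the fingers measure 114 mm over their backs; the gripper's body (76 mm by 85 mm) begins 54 mm behind the grasp point. The pads swing forward as they close: fully open they stand 13 mm farther back than shut.
Start: joints at [-1.373, 0.264, 1.604, -0, 1.274, -0.037], TCP at [0.157, -0.656, 0.231] pointing down, gripper open.
Joint ranges: [-2.63, 2.63], [-0.94, 2.18], [0.31, 2.57], [-1.31, 4.45], [0, 2.66], [-2.55, 2.55]. Speed limits (rad/s): [2.57, 2.57, 3.14, 3.14, 3.14, 3.14].

## Interface

Orientations are given as a rotation vector (axis times angle).
In Python, from cell import r gives the robot as it stands.
- The arm moves only by the shell command python3 -m crank 'ROWS' [FORCE]. ROWS is JSON, a list of rows, each an object with "gripper": the opening in per cent of the stroke, from 0 (shut) to 100 (fully open); "slide": the shift along the tool's x, y, z in mm, a list of three; "dr": the turn, a rotation vector about the tool's x, y, z in rad, a list of three. In form: [{"gripper": gripper, "slide": [dx, dy, dz], "dr": [rx, ry, rz]}, ...]. A call has 1 to 10 rows; each row shifts and turns the commanded pose from where the row before left it, along the tool's axes as they then stand; what a row does not reach is not made up. A row lasts 1/12 s, in which the tool goes at most 41.7 mm and 7.16 degrees, less where a joint would pass 70% of its speed; a pose out of reach is approached as far as the arm can. A call is refused whole if a number of a shift passes 41.7 or a number of a turn 0.125, either way. A call with a gripper value outside its range is refused whole. The fingers move at their own pace and stop on an object; FORCE is the grip in N (left out, the last holds). Time passes only in rows, so rows that do not move let the fingers close. It gives the time, the measured TCP pose, the force and the opening at its end, in the units of the state.
- r.get_obs(): the state, without advancing time (a new reading comes with each control period).
- r.capture(name): name is "side" or "top"; returns (picture, depth): 384x512x3 uint8, red, green, blue; 384x512 float32, m along the optical axis (not along the pixel's ray), 0 where there is no reading.
- r.calibration(name): a dict with "mtx" (3x3 intrinsics, pixels), "position" and "orientation" of the camera in the world. Camera axes: x right, y up, looking along -z (the intrinsics and any distortion apply to the point x, -y, -z); pixel columns grow to the right and rows downward; lengths in m; the calibration is good to about 2 mm. A picture is of the moment at which its call begins. calibration takes no time and is no camera call.
- r.sign_off(): hands the job in, once; it reports no verdict.
Trained networks look in the newest picture that a camera, given by its name, has taken for a name from the list of things; names that differ only in an ending like _2 or _b are one class to them, and where a whole thing is asked for, a point or a joint stands for the part that bears it (a point fixed in the world has none). Each returns a list of dicts, best first, with "score" (0 to 1); they miss things now and then, are a little off and sometimes report something else, mostly with a low value. They report only what shows in the picture. A call takes as long as a camera call. They do not tell look-alikes from the thing itself.
- r.spot_in(camera, name): "at" ([row, column] in pixels, amid what is visible of it).
- r.spot_point(camera, name): "at" ([row, column] in pixels: a listed point, or the origin of a listed thing).
The state is a dict: "clock": time; "joint_pos": joint angles; "joint_velocities": joint speeds; "effort": joint torques, N m; "ee_pos": TCP position; "ee_rot": TCP orientation; "wrist_force": force on the tool from outside, world axes, zero at the start; "torque": the same for the moment, N m; "width": finger opening in m.
Only numpy, scipy, OpenCV 4.12 (cv2) and the standard library are available. Lean on these libraries where they do the work, as an engineer would, in place of code of your own. Each camera call takes 0.05 s, during which the arm holds its last target.

## Task

Fit the loose jigsaw-edged plate flush into the gap of the stage, then put the larger T-handle key in the socket of the clamp and turn it clockwise until the clamp's arm lies squarely over the edge of the plate. Hang the key back upright in its free hole of the rack. Turn the clamp with the key only, never push it with the fingers, leave the small key in the rack and do not disturb the three things standing nearby.

Things in the scene. Friction and masses are not known exactly. Their poses are not given: they have to be found in the camera images.
- plate: Loose aluminium jigsaw plate, 10 mm thick, 0.2 kg. Origin: centre of the underside of its main square (x, y +-35 mm), z up. A tab juts 14 mm from the +y edge (x -24 to -4 mm); a notch 14 mm deep is cut in the -y edge (x 2 to 25 mm). On top, centred on the origin, a grip ridge 30 mm long in x, 12 mm wide in y, its top 38 mm above the underside.
- stage: Fixed grey stage base, top 40 mm above the table, x -50 to 42 mm, y +-85 mm. Origin: on the table under the centre of the gap; x towards its clamp. In the top, between two fixed aluminium plates, is a gap 10 mm deep with the outline of the loose plate plus 2 mm play all round: bay for the tab at +y, fixed tab for the notch at -y. One rotation only fits.
- gap (a point): Centre of the floor of the gap, 30 mm above the table; axes as the stage's. When the plate is fully in, its origin is here, its x and y axes point as these do, and its top is flush with the fixed plates.
- clamp (a joint): Angle of the steel clamp on the step at the stage's +x side, rad: grows clockwise seen from above, from 0 (open) to a stop at 1.4 (arm over the plate's edge, pointing to stage -x). Starts at 0 to 0.12, stays where left, turns at about 0.08 N m. Block 30 mm square, top at 50 mm; arm 16 mm wide, 42 to 50 mm above the table, reaching 42 mm from the axis; a plate that stands proud blocks it.
- socket (a point): Centre of the floor of the clamp's square socket, on its axis, 64 mm from the gap centre along stage +x and 30 mm above the table; turns with the clamp, x along the arm, z up. Socket 14 x 14 mm, sides along x and y, 20 mm deep (mouth 50 mm above the table). The larger key fits at every quarter turn, with 0.18 rad of play to either side.
- key: Larger T-handle key, standing in the rack: steel shaft 12 mm square, black bar handle 90 mm long, 0.16 kg. Origin: centre of the shaft's foot; z up, x along the handle, shaft sides along x and y. The lowest 6 mm taper to 7 mm square. Collar 30 mm in diameter 40 to 46 mm above the origin, on which it hangs; handle 14 mm wide (y), 70 to 86 mm above the origin.
- small_key: Smaller T-handle key in the rack's other hole: handle only 56 mm long, shaft 7 mm square, which just spins in the socket; otherwise shaped as the larger one. To be left in the rack.
- rack: Fixed white rack, 150 mm in x, 70 mm in y, 52 mm high: a base plate 8 mm thick, two end walls and a top plate (44 to 52 mm) with two round holes. Origin: centre of the underside, z up.
- hole_a (a point): Mouth of one rack hole, 20 mm in diameter, 45 mm along the rack's -x, at the top of the rack, 52 mm above the table. A key hung there has its foot 40 mm below this point. Either key may start in it.
- hole_b (a point): Mouth of the other rack hole, the same, 45 mm along the rack's +x.
- objective: Bystander: loose steel microscope objective, 30 mm in diameter, 46 mm high, standing upright; origin centre of its underside.
- filter_cube: Bystander: loose black filter cube, 38 mm; origin centre of its underside.
- slide_box: Bystander: loose grey slide box 40 x 84 mm, 26 mm high; origin centre of its underside.
Mind the look-alikes: they are no part of the job. Leave any orange look-alike of the key alone. Of the things shaped like the rack, the white one is meant.

How it is judged:
On the way, in this order (a step that is already met when the one before it is completed fails the run):
1. the plate lies flush in the gap, the clamp still open (horizontal distance between plate and gap below 0.005 m and z of plate in the frame of gap between -0.003 and 0.003 m and angle between plate's own z axis and vertical below 0.05 rad and angle between the x axis of plate and the x axis of gap, either way round below 0.08 rad and value of joint clamp below 0.4 rad), for 0.2 s.
2. the larger key stands in the socket (horizontal distance between plate and gap below 0.005 m and z of plate in the frame of gap between -0.003 and 0.003 m and angle between plate's own z axis and vertical below 0.05 rad and angle between the x axis of plate and the x axis of gap, either way round below 0.08 rad and horizontal distance between key and socket below 0.004 m and z of key in the frame of socket below 0.008 m and angle between key's own z axis and vertical below 0.15 rad and value of joint clamp below 0.7 rad), for 0.1 s.
3. with the key in the socket, the clamp is turned over the plate (horizontal distance between plate and gap below 0.005 m and z of plate in the frame of gap between -0.003 and 0.003 m and angle between plate's own z axis and vertical below 0.05 rad and angle between the x axis of plate and the x axis of gap, either way round below 0.08 rad and horizontal distance between key and socket below 0.004 m and z of key in the frame of socket below 0.008 m and angle between key's own z axis and vertical below 0.15 rad and value of joint clamp above 1.2 rad), for 0.1 s.
At the end, for the whole second after the job is handed in: The plate lies in the gap, within 5 mm of its centre, flush within 3 mm and square within 0.08 rad; the clamp is beyond 1.2 rad; the larger key hangs in a hole of the rack, within 10 mm of its axis, its collar within 5 mm of the top plate, upright within 0.12 rad; both are at rest (horizontal distance between plate and gap below 0.005 m and z of plate in the frame of gap between -0.003 and 0.003 m and angle between plate's own z axis and vertical below 0.05 rad and angle between the x axis of plate and the x axis of gap, either way round below 0.08 rad and value of joint clamp above 1.2 rad and ((horizontal distance between key and hole_a below 0.01 m and z of key in the frame of hole_a between -0.045 and -0.035 m) or (horizontal distance between key and hole_b below 0.01 m and z of key in the frame of hole_b between -0.045 and -0.035 m)) and angle between key's own z axis and vertical below 0.12 rad and linear speed of each of key, plate below 0.02 m/s); the robot touches nothing.
It fails at once if the fingers push the clamp (contact force between the fingers and clamp above 2 N).
It fails at once if the small key leaves the rack (height (world z) of small_key above 0.04 m).
It fails at once if a bystander is disturbed (distance of any of objective, filter_cube, slide_box from where it was at the start of the episode above 0.03 m).
It also fails if it takes over 67 s, if anything falls off the work surface, if the arm or the gripper's body presses on something with over 40 N, if the wrist force passes 120 N, or if a joint passes its speed limit or range.

## Working session

There is one attempt and no reset: what is moved stays moved. The work goes in short steps, Python scripts to look and compute and a shell command to move; the robot and the scene stay as the last step left them, time stands still between calls to the robot, and variables do not carry over. Pictures are saved under pics/ and viewed, and the job is handed in when it is done.

```bash
ls; mkdir -p pics; python3 - <<'E'
from cell import r
import cv2,numpy as np
print(r.get_obs(), r.grip_depth)
for n in ("top","side"):
    p,d=r.capture(n); cv2.imwrite(f"pics/{n}0.png",p[:,:,::-1]); np.save(f"{n}0.npy",d)
    c=r.calibration(n); print(n,c)
for n in ("top","side"):
  for t in ("plate","stage","gap","clamp","socket","key","small_key","rack","hole_a","hole_b","objective","filter_cube","slide_box"):
    try:
        print(n,t,"pt",[(np.round(x["at"]).tolist(),round(x["score"],2)) for x in r.spot_point(n,t)][:4] if t!="clamp" else "", "in",[(np.round(x["at"]).tolist(),round(x["score"],2)) for x in r.spot_in(n,t)][:4])
    except Exception as e: print(n,t,e)
print(r.get_obs()["clock"])
E
```

```text
pics
{'clock': 0.0, 'joint_pos': array([-1.37290505e+00,  2.64772148e-01,  1.60541025e+00, -3.49924286e-05,
        1.27367067e+00, -3.69097179e-02]), 'joint_velocities': array([ 4.91883405e-04, -1.44700167e-03,  6.41060039e-06, -1.18182858e-03,
        1.48277393e-04, -2.22490611e-03]), 'effort': array([ 6.18199683e-04, -5.15107083e+01, -3.67316222e+01, -1.53300562e-04,
        1.28629882e-02,  1.73516241e-05]), 'ee_pos': array([ 0.15687324, -0.65575681,  0.22992964]), 'ee_rot': array([-3.11773060e+00, -3.67730312e-01,  3.37612870e-04]), 'wrist_force': array([0.30379916, 0.17544641, 0.35021379]), 'torque': array([ 0.0635116 , -0.01028631,  0.01386214]), 'width': 0.08580892741945224} 0.0187
top {'mtx': array([[469.43488783,   0.        , 258.47428202],
       [  0.        , 469.43488783, 189.19774638],
       [  0.        ,   0.        ,   1.        ]]), 'position': array([ 0.39114032, -0.08303289,  1.25723974]), 'orientation': array([ 0.1571639 , -0.13256023, -1.55181079])}
side {'mtx': array([[365.33912817,   0.        , 249.29294905],
       [  0.        , 365.33912817, 186.753276
[... 1963 characters left out ...]
k pt [([118.0, 256.0], 0.71), ([161.0, 280.0], 0.64)] in [([155.0, 284.0], 0.88), ([112.0, 255.0], 0.79)]
side hole_a pt [([145.0, 271.0], 0.97), ([149.0, 301.0], 0.82), ([107.0, 239.0], 0.77), ([110.0, 264.0], 0.71)] in [([116.0, 252.0], 0.85), ([159.0, 286.0], 0.72)]
side hole_b pt [([145.0, 271.0], 0.97), ([149.0, 301.0], 0.82), ([107.0, 239.0], 0.77), ([110.0, 264.0], 0.71)] in [([116.0, 252.0], 0.85), ([159.0, 286.0], 0.72)]
side objective pt [([168.0, 207.0], 0.71)] in [([163.0, 206.0], 0.54)]
side filter_cube pt [([220.0, 170.0], 0.84), ([154.0, 300.0], 0.36)] in [([215.0, 169.0], 0.92)]
side slide_box pt [([293.0, 146.0], 0.96), ([156.0, 301.0], 0.57)] in [([290.0, 145.0], 0.89)]
2.6
```

View pics.

```bash
python3 - <<'E'
import cv2
a=cv2.imread("pics/top0.png"); cv2.imwrite("pics/top0c.png",cv2.resize(a[100:300,90:450],None,fx=2.2,fy=2.2,interpolation=cv2.INTER_CUBIC))
a=cv2.imread("pics/side0.png"); cv2.imwrite("pics/side0c.png",cv2.resize(a[80:380,120:380],None,fx=2,fy=2,interpolation=cv2.INTER_CUBIC))
E
```

```text
(no output)
```

View pics/top0c.png

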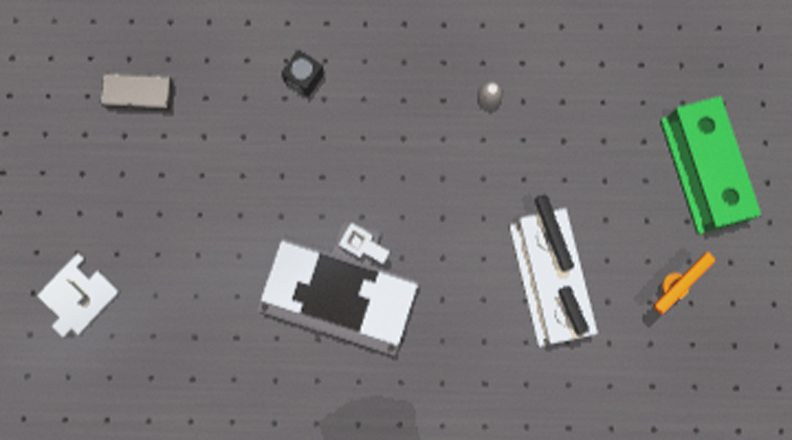

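View pics/side0c.png

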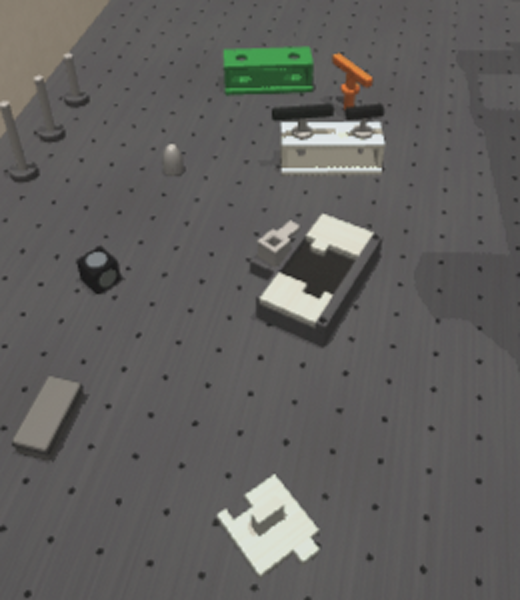

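View pics/top0.png

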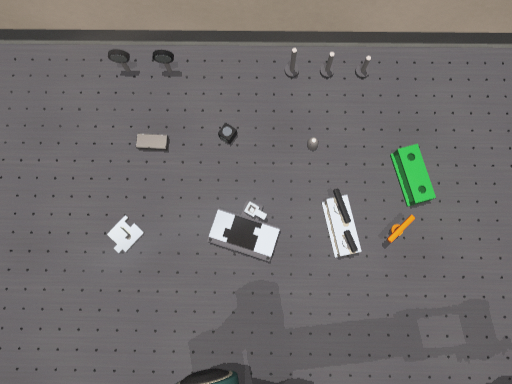

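```bash
cat > h.py <<'E'
import numpy as np, cv2
from scipy.spatial.transform import Rotation as R
from scipy.optimize import minimize
from cell import r
CAL={n:r.calibration(n) for n in("top","side")}
def project(n,P):
    c=CAL[n]; P=np.atleast_2d(P); q=(P-c["position"])@R.from_rotvec(c["orientation"]).as_matrix()
    q=q*[1,-1,-1]; u=q@c["mtx"].T; return u[:,:2]/u[:,2:]   # (col,row)
def ray(n,uv,z):
    c=CAL[n]; d=np.linalg.inv(c["mtx"])@[uv[0],uv[1],1]; d=d*[1,-1,-1]; d=R.from_rotvec(c["orientation"]).as_matrix()@d
    return c["position"]+d*(z-c["position"][2])/d[2]
def cloud(n,depth):
    c=CAL[n]; v,u=np.mgrid[:depth.shape[0],:depth.shape[1]]
    q=np.stack([u,v,np.ones_like(u)],-1)@np.linalg.inv(c["mtx"]).T*depth[...,None]*[1,-1,-1]
    return q@R.from_rotvec(c["orientation"]).as_matrix().T+c["position"]
def tf(pose,P2,z):
    x,y,a=pose; P2=np.asarray(P2,float); c,s=np.cos(a),np.sin(a)
    return np.c_[x+c*P2[:,0]-s*P2[:,1], y+s*P2[:,0]+c*P2[:,1], np.full(len(P2),z)]
S=16
def render(n,layers,box):
    """layers: list of (3D polygon Nx3, value idx). returns label fractions"""
    r0,r1,c0,c1=box; k=max(l for _,l in layers)+1
    im=np.zeros(((r1-r0)*S//2,(c1-c0)*S//2),np.uint8); s=S//2
    for P,l in layers:
        uv=(project(n,P)-[c0-.5,r0-.5])*s-.5
        cv2.fillPoly(im,[np.round(uv*16).astype(np.int32)],int(l),shift=4)
    return np.stack([cv2.resize((im==i).astype(np.float32),(c1-c0,r1-r0),interpolation=cv2.INTER_AREA).ravel() for i in range(k)],1)
def extr(pose,P2,z0,z1,side,top):
    a,b=tf(pose,P2,z0),tf(pose,P2,z1); L=[]
    for i in range(len(P2)):
        j=(i+1)%len(P2); L.append((np.array([a[i],a[j],b[j],b[i]]),side))
    return L+[(b,top)]
def fit(n,img,build,x0,box,step):
    r0,r1,c0,c1=box; I=cv2.GaussianBlur(img,(0,0),0.5)[r0:r1,c0:c1].reshape(-1,3).astype(float)
    def cost(x):
        A=render(n,build(x),box); A=A[:,A.sum(0)>.5]; w,*_=np.linalg.lstsq(A,I,rcond=None)
        e=np.abs(A@w-I); return np.minimum(e,60).mean()
    x0=np.array(x0,float); sim=np.vstack([x0]+[x0+np.eye(len(x0))[i]*step[i] for i in range(len(x0))])
    o=minimize(cost,x0,method="Nelder-Mead",options=dict(initial_simplex=sim,xatol=1e-4,fatol=1e-3,maxiter=250))
    o=minimize(cost,o.x,method="Nelder-Mead",options=dict(initial_simplex=np.vstack([o.x]+[o.x+np.eye(len(x0))[i]*step[i]*.4 for i in range(len(x0))]),xatol=1e-4,fatol=1e-3,maxiter=250))
    return o.x,o.fun
mm=lambda L:np.array(L)/1000.
PL=mm([[-35,-35],[2,-35],[2,-21],[25,-21],[25,-35],[35,-35],[35,35],[-4,35],[-4,49],[-24,49],[-24,35],[-35,35]])
RI=mm([[-15,-6],[15,-6],[15,6],[-15,6]])
def plate(z):
    return lambda x: extr(x,PL,z,z+.01,1,2)+extr(x,RI,z+.01,z+.038,3,4)
rect=lambda a,b,c,d:mm([[a,c],[b,c],[b,d],[a,d]])
GAP=mm([[-37,-37],[4,-37],[4,-23],[23,-23],[23,-37],[42,-37],[42,37],[-2,37],[-2,51],[-26,51],[-26,37],[-37,37]])
def stage(x): return extr(x,rect(-50,42,-85,85),0,.04,1,2)+[(tf(x,GAP,.04),3)]
def box_of(n,x,rad,z=.02):
    t=np.linspace(0,2*np.pi,24); uv=project(n,np.c_[x[0]+rad*np.cos(t),x[1]+rad*np.sin(t),np.full(24,z)])
    return [int(uv[:,1].min()),int(uv[:,1].max())+1,int(uv[:,0].min()),int(uv[:,0].max())+1]
E
python3 - <<'E'
from h import *
for n,uv,z,l in [("top",(124,232),.0,"plate"),("side",(253,342),0,"plate"),("top",(241,234),0,"stage"),("side",(278,220),0,"stage"),("top",(249,214),.03,"socket"),("side",(258,206),.03,"socket"),("top",(339,206),.052,"hA"),("side",(271,145),.052,"hA"),("top",(348,244),.052,"hB"),("side",(301,149),.052,"hB"),("top",(342,226),0,"rack"),("side",(280,161),0,"rack"),("top",(152,141),0,"box"),("top",(225,141),0,"cube"),("top",(310,141),0,"obj"),("side",(207,168),0,"obj"),("side",(170,220),0,"cube"),("side",(146,293),0,"box")]:
    print(l,n,ray(n,uv,z).round(4))
for n,uvs in [("top",[(120,232),(222,228),(232,218),(342,226),(241,234),(270,250)]),("side",[(278,221),(253,340),(280,300)])]:
    d=np.load(n+"0.npy"); C=cloud(n,d)
    for u,v in uvs: print(n,u,v,C[v-1:v+2,u-1:u+2,2].round(4).ravel())
E
```

```text
plate top [0.5043 0.2986 0.    ]
plate side [0.5018 0.2917 0.    ]
stage top [ 0.5034 -0.0165  0.    ]
stage side [ 0.5057 -0.031   0.    ]
socket top [ 0.5537 -0.038   0.03  ]
socket side [ 0.5606 -0.0403  0.03  ]
hA top [ 0.5748 -0.2714  0.052 ]
hA side [ 0.5695 -0.2746  0.052 ]
hB top [ 0.4772 -0.2927  0.052 ]
hB side [ 0.4801 -0.2742  0.052 ]
rack top [ 0.5287 -0.2867  0.    ]
rack side [ 0.5388 -0.2698  0.    ]
box top [0.759  0.2375 0.    ]
cube top [0.7613 0.0338 0.    ]
obj top [ 0.7639 -0.2022  0.    ]
obj side [ 0.7464 -0.19    0.    ]
cube side [0.777  0.0291 0.    ]
box side [0.7491 0.2379 0.    ]
top 120 232 [0.0407 0.0391 0.0397 0.0399 0.0398 0.0399 0.0117 0.0383 0.0389]
top 222 228 [0.0402 0.0414 0.0404 0.0432 0.0362 0.037  0.0437 0.0443 0.0441]
top 232 218 [0.0384 0.0421 0.0391 0.0363 0.0365 0.0374 0.0443 0.0388 0.038 ]
top 342 226 [0.0517 0.0501 0.0533 0.0565 0.0463 0.0506 0.053  0.0509 0.0551]
top 241 234 [0.0295 0.0328 0.0302 0.0287 0.0347 0.0293 0.0274 0.0303 0.0254]
top 270 250 [0.0395 0.0387 0.0448 0.0434 0.0359 0.0449 0.0408 0.0427 0.0415]
side 278 221 [0.0284 0.0295 0.0274 0.0271 0.0285 0.0274 0.0275 0.0283 0.0293]
side 253 340 [0.034  0.0323 0.0316 0.0311 0.0286 0.0255 0.0266 0.0234 0.0229]
side 280 300 [-0.0028 -0.002  -0.0013 -0.0021 -0.0006  0.0006 -0.0015 -0.0012 -0.0014]
```

Calibration agrees with the known heights. Now I fit the model outlines to both pictures.

```bash
cat >> h.py <<'E'
def cyl(xy,z,rad,lab,k=20):
    t=np.linspace(0,2*np.pi,k,endpoint=False); return (np.c_[xy[0]+rad*np.cos(t),xy[1]+rad*np.sin(t),np.full(k,z)],lab)
def rack(x): # x,y,yaw ; only top plate + side
    return extr(x,rect(-75,75,-35,35),.044,.052,1,2)
def keyf(z): # x,y,yaw
    return lambda x: [(tf(x,rect(-45,45,-7,7),z+.086),1)]
def overlay(n,img,layers,box,f,name):
    r0,r1,c0,c1=box; im=cv2.resize(img[r0:r1,c0:c1,::-1],None,fx=f,fy=f,interpolation=cv2.INTER_CUBIC)
    for P,l in layers:
        uv=(project(n,P)-[c0-.5,r0-.5])*f-.5
        cv2.polylines(im,[np.round(uv*8).astype(np.int32)],True,(0,0,255) if l%2 else (0,200,0),1,cv2.LINE_AA,shift=3)
    cv2.imwrite(name,im)
E
python3 - <<'E'
from h import *
im={n:cv2.imread(f"pics/{n}0.png")[:,:,::-1] for n in("top","side")}
for n in ("top","side"):
    for nm,b,x0,rad in [("plate",plate(0),(.505,.295,np.radians(62)),.065),("stage",stage,(.507,-.022,np.radians(-17)),.1)]:
        best=None
        for da in(-.15,.1):
            x,f=fit(n,im[n],b,(x0[0],x0[1],x0[2]+da),box_of(n,x0,rad),(.006,.006,.1))
            if best is None or f<best[1]: best=(x,f)
        x,f=best; print(n,nm,x.round(4),round(f,2)); bx=box_of(n,x,.12); overlay(n,im[n],b(x),bx,6,f"pics/ov_{n}_{nm}.png")
E
```

```text
top plate [0.5012 0.2933 0.8483] 4.24
top stage [ 0.5035 -0.0254 -0.2938] 16.1
side plate [0.501  0.2933 0.8508] 3.43
side stage [ 0.5039 -0.0237 -0.2862] 16.86
```

```bash
python3 - <<'E'
import cv2,numpy as np
a=[cv2.imread(f"pics/ov_{n}_{m}.png") for n in("top","side") for m in("plate","stage")]
a=[cv2.resize(x,(400,300)) for x in a]
cv2.imwrite("pics/ov0.png",np.vstack([np.hstack(a[:2]),np.hstack(a[2:])]))
E
```

```text
(no output)
```

View pics/ov0.png

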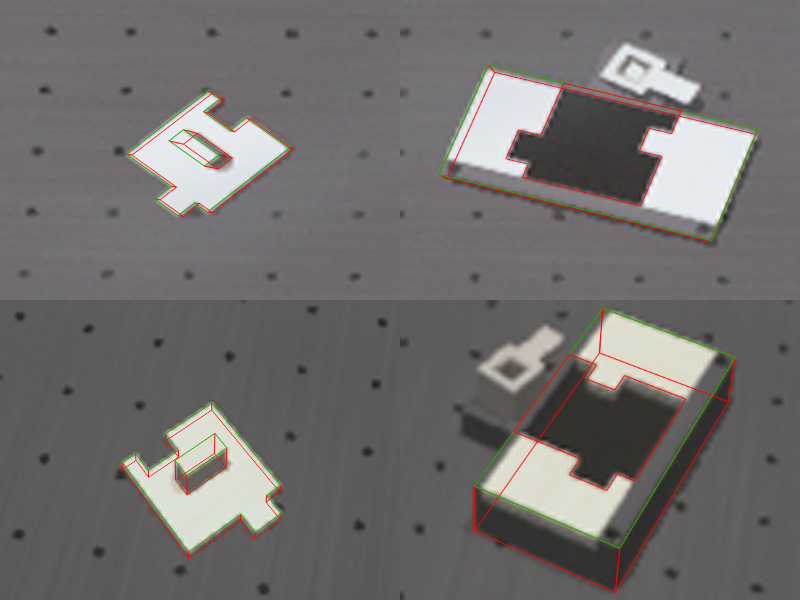

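```bash
cat >> h.py <<'E'
def render(n,layers,box):
    r0,r1,c0,c1=box; k=max(l[1] for l in layers)+1; s=8
    im=np.zeros(((r1-r0)*s,(c1-c0)*s),np.uint8)
    for L in layers:
        uv=(project(n,L[0])-[c0-.5,r0-.5])*s-.5; pts=[np.round(uv*16).astype(np.int32)]
        if len(L)>2:
            m=np.zeros_like(im); cv2.fillPoly(m,pts,1,shift=4); im[(m>0)&(im==L[2])]=L[1]
        else: cv2.fillPoly(im,pts,int(L[1]),shift=4)
    return np.stack([cv2.resize((im==i).astype(np.float32),(c1-c0,r1-r0),interpolation=cv2.INTER_AREA).ravel() for i in range(k)],1)
def stage5(x):
    p=x[:3]; a,b=x[3]*1000,x[4]*1000
    N=mm([[a,-85],[b,-85],[b,-37],[23,-37],[23,-23],[4,-23],[4,-37],[a,-37]])
    Q=mm([[a,85],[b,85],[b,37],[-2,37],[-2,51],[-26,51],[-26,37],[a,37]])
    g=mm([[a,-37],[4,-37],[4,-23],[23,-23],[23,-37],[b,-37],[b,37],[-2,37],[-2,51],[-26,51],[-26,37],[a,37]])
    W=tf(p,GAP,.04)
    return extr(p,rect(-50,42,-85,85),0,.04,1,1)+[(tf(p,N,.04),2),(tf(p,Q,.04),2),(tf(p,g,.04),3),(tf(p,g,.03),4,3)]
def stagec(x): # with clamp
    p=x[:3]; c=tf(p,[[.064,0]],0)[0]; q=(c[0],c[1],p[2]-np.pi/2*0+np.pi-x[5]+0)
    return q
E
python3 - <<'E'
from h import *
im={n:cv2.imread(f"pics/{n}0.png")[:,:,::-1] for n in("top","side")}
for n in ("top","side"):
    x0=(.5037,-.0245,-.29,-.037,.042)
    # restrict box: mask the clamp by painting bg? build adds a hull layer for clamp (label 5)
    def b(x):
        c=tf(x[:3],[[.066,0]],0)[0]
        hull=np.vstack([tf(x[:3],rect(44,88,-60,30),z) for z in(0,.055)])
        uv=project(n,hull); h=cv2.convexHull(uv.astype(np.float32)).ravel()
        return [(tf(x[:3],rect(46,90,-50,22),.03),5)]+stage5(x)
    x,f=fit(n,im[n],b,x0,box_of(n,x0,.1),(.004,.004,.03,.003,.003)); print(n,x.round(4),round(f,2))
    overlay(n,im[n],b(x),box_of(n,x,.12),8,f"pics/ov_{n}_st.png")
E
python3 - <<'E'
import cv2,numpy as np
a=[cv2.resize(cv2.imread(f"pics/ov_{n}_st.png"),(400,400)) for n in("top","side")]
cv2.imwrite("pics/ov1.png",np.hstack(a))
E
```

```text
top [ 0.5041 -0.0253 -0.2947 -0.0372  0.0374] 8.11Traceback (most recent call last):
  File "<stdin>", line 12, in <module>
  File "h.py", line 61, in overlay
    for P,l in layers:
        ^^^
ValueError: too many values to unpack (expected 2)
[ WARN:0@0.019] global loadsave.cpp:275 findDecoder imread_('pics/ov_top_st.png'): can't open/read file: check file path/integrity
Traceback (most recent call last):
cv2.error: OpenCV(4.12.0) /io/opencv/modules/imgproc/src/resize.cpp:4208: error: (-215:Assertion failed) !ssize.empty() in function 'resize'
```

```bash
sed -i 's/    for P,l in layers:\n        uv=(project(n,P)-\[c0-.5,r0-.5\])\*f/X/; s/^    for P,l in layers:$/    for P,l,*_ in layers:/' h.py; python3 - <<'E'
from h import *
im={n:cv2.imread(f"pics/{n}0.png")[:,:,::-1] for n in("top","side")}
o=[]
for n in ("top","side"):
    x0=(.5037,-.0245,-.29,-.037,.037)
    def b(x):
        return [(tf(x[:3],rect(46,90,-50,22),.03),5)]+stage5(x)
    x,f=fit(n,im[n],b,x0,box_of(n,x0,.1),(.004,.004,.03,.003,.003)); print(n,x.round(4),round(f,2))
    overlay(n,im[n],b(x),box_of(n,x,.11),8,f"pics/ov_{n}_st.png"); o.append(cv2.resize(cv2.imread(f"pics/ov_{n}_st.png"),(400,400)))
cv2.imwrite("pics/ov1.png",np.hstack(o))
E
```

```text
top [ 0.5038 -0.0253 -0.2944 -0.0368  0.0377] 8.12
side [ 0.5034 -0.0232 -0.2957 -0.0365  0.0384] 10.42
```

View pics/ov1.png

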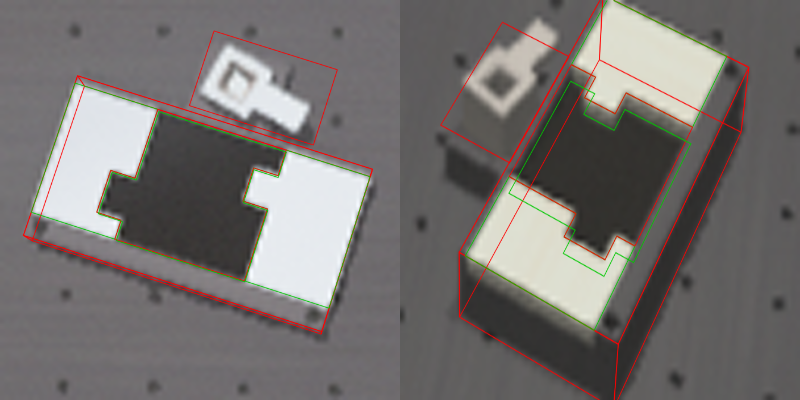

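```bash
cat >> h.py <<'E'
def clampf(x): # x: cx,cy,yaw of arm
    return extr(x,rect(-15,15,-15,15),.03,.05,1,2)+extr(x,rect(0,42,-8,8),.042,.05,1,2)+[(tf(x,rect(-7,7,-7,7),.05),3)]
def rackk(x): # rack x,y,yaw ; big handle x,y,yaw ; small handle x,y,yaw
    p=x[:3]
    L=[(tf(p,rect(-75,75,-35,35),0.0),3)]+extr(p,rect(-75,75,-35,35),.044,.052,1,2)
    for q,l in ((x[3:6],.045),(x[6:9],.028)):
        L+=[cyl(q[:2],.058,.015,4)]+extr(q,mm([[-l*1e3,-7],[l*1e3,-7],[l*1e3,7],[-l*1e3,7]]),.082,.098,5,6)
    return L
E
python3 - <<'E'
from h import *
im={n:cv2.imread(f"pics/{n}0.png")[:,:,::-1] for n in("top","side")}
o=[]
for n in ("top","side"):
    x0=(.526,-.284,.2,.57,-.273,.35,.48,-.291,.35)
    bx=box_of(n,x0,.1,.05)
    best=None
    for da in (0,.15,):
        x1=np.array(x0); x1[5]+=da; x1[8]+=da
        x,f=fit(n,im[n],rackk,x1,bx,(.005,.005,.05,.005,.005,.08,.005,.005,.08))
        x,f=fit(n,im[n],rackk,x,bx,(.004,.004,.05,.004,.004,.05,.004,.004,.05))
        if best is None or f<best[1]: best=(x,f)
    x,f=best
    print(n,x.round(4),round(f,2),"holes",tf(x[:3],mm([[45,0],[-45,0]]),0)[:,:2].round(4).tolist())
    overlay(n,im[n],rackk(x),box_of(n,x,.1,.05),8,f"pics/a.png"); o.append(cv2.resize(cv2.imread(f"pics/a.png"),(400,300)))
    c=tf((.5036,-.0243,-.295),[[.064,0]],0)[0]
    x0=(c[0],c[1],-.295-np.pi/2-.05+.1)
    x,f=fit(n,im[n],clampf,x0,box_of(n,x0,.045,.05),(.004,.004,.1)); print("clamp",n,c[:2],x.round(4),round(f,2))
    overlay(n,im[n],clampf(x),box_of(n,x,.06,.05),8,f"pics/a.png"); o.append(cv2.resize(cv2.imread(f"pics/a.png"),(400,300)))
cv2.imwrite("pics/ov2.png",np.vstack([np.hstack(o[:2]),np.hstack(o[2:])]))
E
```

```text
top [ 0.5249 -0.2751  0.225   0.5694 -0.271   0.3454  0.4818 -0.2911  0.3956] 6.23 holes [[0.5688, -0.265], [0.4811, -0.2851]]
clamp top [ 0.56483534 -0.04290735] [ 0.5655 -0.0441 -2.0827] 15.3
side [ 0.5278 -0.2843  0.2249  0.5683 -0.2644  0.2525  0.483  -0.2836  0.2764] 14.24 holes [[0.5717, -0.2742], [0.4839, -0.2943]]
clamp side [ 0.56483534 -0.04290735] [ 0.5648 -0.042  -2.0755] 12.25
```

View pics/ov2.png

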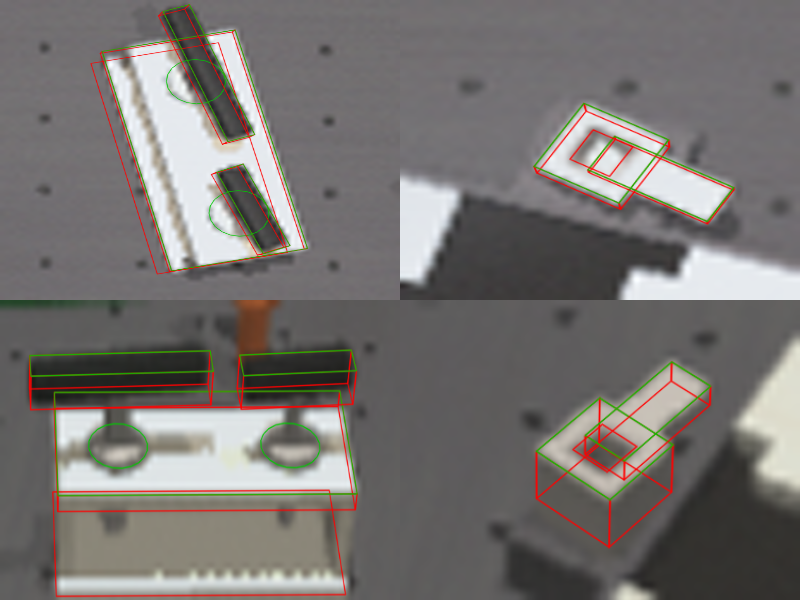

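```bash
cat >> h.py <<'E'
def rackk(x,keys=True):
    p=x[:3]; O=rect(-75,75,-35,35)
    L=extr(p,O,0,.008,1,3)
    # far wall interior: fill all between as interior label 3 is base top; ends
    for e in (rect(-75,-67,-35,35),rect(67,75,-35,35)): L+=extr(p,e,.008,.044,4,4)
    L+=extr(p,O,.044,.052,1,2)
    qs=[(x[3:6],.045)]+([(x[6:9],.028)] if len(x)>6 else [])
    for q,l in qs:
        s=mm([[-6,-6],[6,-6],[6,6],[-6,6]]); 
        L+=[cyl(q[:2],.052,.015,7),cyl(q[:2],.058,.015,7)]+extr(q,s,.058,.082,8,8)
        L+=extr(q,mm([[-l*1e3,-7],[l*1e3,-7],[l*1e3,7],[-l*1e3,7]]),.082,.098,5,6)
    return L
E
python3 - <<'E'
from h import *
im={n:cv2.imread(f"pics/{n}0.png")[:,:,::-1] for n in("top","side")}
o=[]
for n in ("top","side"):
    best=None
    for x0 in [(.526,-.279,.225,.569,-.27,.3,.482,-.288,.32),(.528,-.284,.225,.570,-.274,.35,.484,-.294,.4),(.528,-.284,.225,.570,-.27,.25,.484,-.288,.25)]:
        bx=box_of(n,x0,.095,.05); bx[0]-=6
        x=np.array(x0)
        for s in (1.2,.7,.5): x,f=fit(n,im[n],rackk,x,bx,np.array((.005,.005,.05,.005,.005,.08,.005,.005,.08))*s)
        print(n,x.round(4),round(f,2))
        if best is None or f<best[1]: best=(x,f)
    x,f=best
    print("holes",tf(x[:3],mm([[45,0],[-45,0]]),0)[:,:2].round(4).tolist())
    overlay(n,im[n],rackk(x),bx,8,f"pics/a.png"); o.append(cv2.resize(cv2.imread(f"pics/a.png"),(400,400)))
cv2.imwrite("pics/ov3.png",np.hstack(o))
E
```

```text
top [ 0.5249 -0.2751  0.225   0.5701 -0.2705  0.3544  0.4818 -0.291   0.4044] 6.15
top [ 0.5252 -0.275   0.2262  0.5703 -0.2706  0.3493  0.4818 -0.2911  0.4072] 6.17
top [ 0.5251 -0.275   0.226   0.5701 -0.2707  0.3425  0.4818 -0.2912  0.4044] 6.17
holes [[0.5688, -0.2651], [0.4811, -0.2851]]
side [ 0.5281 -0.2862  0.2228  0.5693 -0.2668  0.3284  0.4838 -0.2867  0.3651] 13.61
side [ 0.5284 -0.2874  0.2197  0.5694 -0.2662  0.3219  0.4843 -0.2861  0.3374] 13.52
side [ 0.5283 -0.2868  0.2197  0.5694 -0.2664  0.3065  0.4841 -0.2862  0.3296] 13.48
holes [[0.5722, -0.277], [0.4843, -0.2966]]
```

View pics/ov3.png

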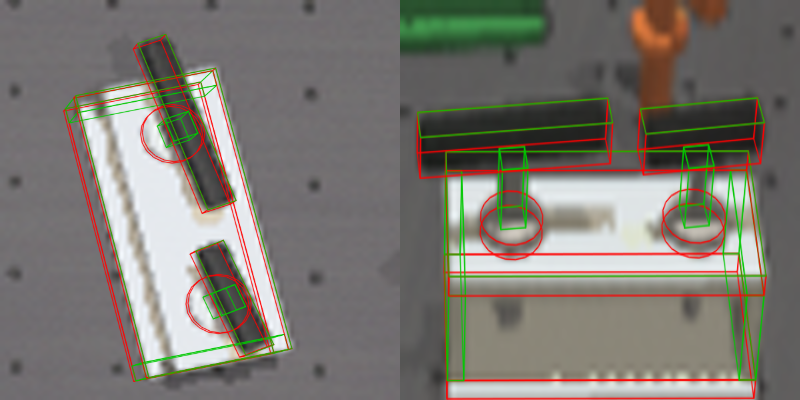

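```bash
python3 - <<'E'
import cv2,numpy as np
a=cv2.imread("pics/side0.png")[115:180,245:320]; cv2.imwrite("pics/z1.png",cv2.resize(a,None,fx=9,fy=9,interpolation=cv2.INTER_NEAREST))
a=cv2.imread("pics/top0.png")[180:265,315:370]; cv2.imwrite("pics/z2.png",cv2.resize(a,None,fx=7,fy=7,interpolation=cv2.INTER_NEAREST))
E
```

```text
(no output)
```

View pics/z1.png

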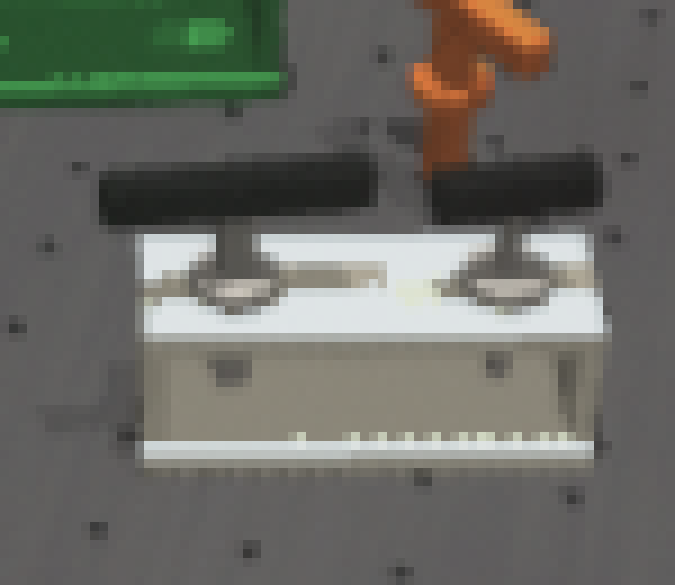

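View pics/z2.png

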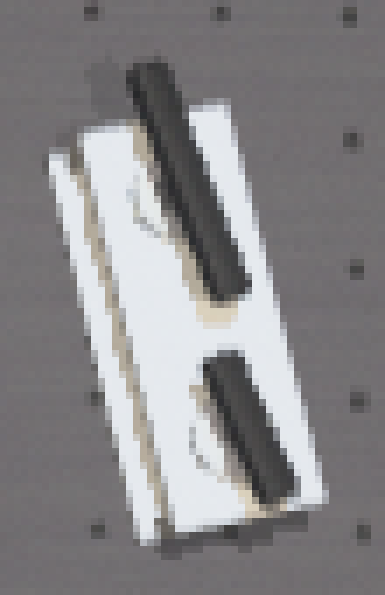

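```bash
python3 - <<'E'
from h import *
t=[(78,130),(230,105),(327,500),(172,532)]
T=np.array([ray("top",(315+x/7-.5,180+y/7-.5),.052) for x,y in t])
s=[(138,234),(590,234),(605,335),(144,335)]
Q=np.array([ray("side",(245+x/9-.5,115+y/9-.5),.052) for x,y in s])
for P in(T,Q):
    print(P[:,:2].round(4).tolist(),P.mean(0).round(4),[round(np.linalg.norm(P[i]-P[i-1]),4) for i in range(4)],[round(float(np.arctan2(*(P[i]-P[i-1])[1::-1])),3) for i in range(4)])
B=[ray("side",(245+x/9-.5,115+y/9-.5),.008) for x,y in[(140,441),(593,441)]]; print(np.round(B,4), np.linalg.norm(B[0]-B[1]))
# collars side: center of collar top ellipse 
for x,y in[(236,282),(510,280)]: print(ray("side",(245+x/9-.5,115+y/9-.5),.055).round(4))
# side handle ends top edge (z=.098)
for x,y in[(100,172),(376,152),(425,168),(600,152)]: print("h",ray("side",(245+x/9-.5,115+y/9-.5),.098).round(4))
E
```

```text
[[0.5952, -0.2371], [0.6053, -0.2936], [0.4601, -0.3259], [0.4478, -0.2696]] [ 0.5271 -0.2816  0.052 ] [np.float64(0.1509), np.float64(0.0573), np.float64(0.1487), np.float64(0.0577)] [0.217, -1.393, -2.923, 1.787]
[[0.6065, -0.2897], [0.4583, -0.3224], [0.4481, -0.2679], [0.5936, -0.2358]] [ 0.5266 -0.2789  0.052 ] [np.float64(0.0554), np.float64(0.1517), np.float64(0.0554), np.float64(0.1491)] [-1.337, -2.925, 1.757, 0.217]
[[ 0.5941 -0.2354  0.008 ]
 [ 0.447  -0.2678  0.008 ]] 0.15057655327482017
[ 0.569  -0.2663  0.055 ]
[ 0.4813 -0.2868  0.055 ]
h [ 0.6132 -0.2574  0.098 ]
h [ 0.5287 -0.2874  0.098 ]
h [ 0.5121 -0.2819  0.098 ]
h [ 0.4583 -0.3029  0.098 ]
```

```bash
cat >> h.py <<'E'
def plan(*wps):
    """wps: (x,y,z,psi) ; prints turn about tool z, then slide in tool axes (mm) after the turn"""
    o=r.get_obs(); M=R.from_rotvec(o["ee_rot"]).as_matrix(); p=o["ee_pos"]; psi=np.arctan2(M[1,0],M[0,0])
    print("t",o["clock"].round(2) if hasattr(o["clock"],"round") else o["clock"],"tcp",p.round(4),"psi",round(psi,4),"tilt",M[:2,2].round(4),"F",np.round(o["wrist_force"],1),"w",round(o["width"],4),"j",np.round(o["joint_pos"],2))
    for w in wps:
        d=(w[3]-psi+np.pi)%(2*np.pi)-np.pi; psi=w[3]
        T=np.array([[np.cos(psi),np.sin(psi),0],[np.sin(psi),-np.cos(psi),0],[0,0,-1]])
        s=T.T@(np.array(w[:3])-p)*1000; p=np.array(w[:3])
        nr=max(1,int(np.ceil(np.abs(s).max()/41.7))); print("to",np.round(w,4),"dr_z",round(-d,4),"(",round(-d/max(1,np.ceil(abs(d)/.125)),4),"x",int(np.ceil(abs(d)/.125)),") slide",s.round(1),"rows",nr,"each",(s/nr).round(2), "j6~",round(np.arctan2(w[1],w[0])+np.pi/2-w[3],2))
E
python3 - <<'E'
from h import *
plan((.45,-.3,.23,.235),(.5011,.2933,.15,.235),(.5011,.2933,.15,.8495))
E
```

```text
t 2.6 tcp [ 0.157  -0.6565  0.2313] psi 0.2348 tilt [ 0.     -0.0001] F [-0.6 -0.   0.3] w 0.0853 j [-1.37  0.26  1.6  -0.    1.27 -0.04]
to [ 0.45  -0.3    0.23   0.235] dr_z -0.0002 ( -0.0002 x 1 ) slide [ 367.9 -278.5    1.3] rows 9 each [ 40.88 -30.94   0.15] j6~ 0.75
to [0.5011 0.2933 0.15   0.235 ] dr_z -0.0 ( -0.0 x 0 ) slide [ 187.8 -565.1   80. ] rows 14 each [ 13.42 -40.36   5.71] j6~ 1.87
to [0.5011 0.2933 0.15   0.8495] dr_z -0.6145 ( -0.1229 x 5 ) slide [0. 0. 0.] rows 1 each [0. 0. 0.] j6~ 1.25
```

Candidates in the top picture (col,row):
- **Plate:** loose jigsaw plate at (125,232). The fixed stage plates at (245,235) and the slide box at (152,141) are not it.
- **Larger key:** black 90 mm handle at (343,208). The small key is at (351,240), and the orange look-alike at (399,229) is to be left alone.
- **Rack:** white at (342,226). The green one at (412,174) is the look-alike.

The close crop shows the handle lengths as 90 mm and about 57 mm, which confirms the choice. I'm heading to the plate.

```bash
python3 -m crank '[{"gripper":100,"slide":[31,-23,0],"dr":[0,0,0]},{"gripper":100,"slide":[31,-23,0],"dr":[0,0,0]},{"gripper":100,"slide":[31,-23,0],"dr":[0,0,0]},{"gripper":100,"slide":[31,-23,0],"dr":[0,0,0]},{"gripper":100,"slide":[31,-23,0],"dr":[0,0,0]},{"gripper":100,"slide":[31,-23,0],"dr":[0,0,0]},{"gripper":100,"slide":[31,-23,0],"dr":[0,0,0]},{"gripper":100,"slide":[31,-23,0],"dr":[0,0,0]},{"gripper":100,"slide":[31,-23,0],"dr":[0,0,0]},{"gripper":100,"slide":[31,-23,0],"dr":[0,0,0]}]' 40
python3 -m crank '[{"gripper":100,"slide":[29,-24,0],"dr":[0,0,0]},{"gripper":100,"slide":[29,-24,0],"dr":[0,0,0]},{"gripper":100,"slide":[12,-36,0],"dr":[0,0,-0.1]},{"gripper":100,"slide":[12,-36,0],"dr":[0,0,-0.1]},{"gripper":100,"slide":[12,-36,0],"dr":[0,0,-0.1]},{"gripper":100,"slide":[18,-34,0],"dr":[0,0,-0.1]},{"gripper":100,"slide":[22,-32,0],"dr":[0,0,-0.1]},{"gripper":100,"slide":[24,-30,0],"dr":[0,0,-0.1]}]'
python3 - <<'E'
from h import *
plan((.5011,.2933,.15,.8495))
E
```

```text
clock: 3.43
ee_pos: [0.4059, -0.3591, 0.2316]
ee_rot: [3.119, 0.368, 0.001]
wrist_force: [0.4, -0.4, 1.1]
width: 0.0854
clock: 4.1
ee_pos: [0.4431, -0.0697, 0.2316]
ee_rot: [2.869, 1.28, 0.001]
wrist_force: [0.2, 1.1, 0.2]
width: 0.0852
t 4.1 tcp [ 0.4431 -0.0697  0.2316] psi 0.8393 tilt [ 0.0011 -0.    ] F [0.2 1.1 0.2] w 0.0852 j [-0.21 -0.18  2.06  0.    1.26  0.52]
to [0.5011 0.2933 0.15   0.8495] dr_z -0.0102 ( -0.0102 x 1 ) slide [ 310.9 -196.2   81.6] rows 8 each [ 38.87 -24.52  10.2 ] j6~ 1.25
```

```bash
python3 -m crank '[{"gripper":100,"slide":[31,-19.6,8],"dr":[0,0,-0.01]},{"gripper":100,"slide":[31,-19.6,8],"dr":[0,0,0]},{"gripper":100,"slide":[31,-19.6,8],"dr":[0,0,0]},{"gripper":100,"slide":[31,-19.6,8],"dr":[0,0,0]},{"gripper":100,"slide":[31,-19.6,8],"dr":[0,0,0]},{"gripper":100,"slide":[31,-19.6,8],"dr":[0,0,0]},{"gripper":100,"slide":[31,-19.6,8],"dr":[0,0,0]},{"gripper":100,"slide":[31,-19.6,8],"dr":[0,0,0]},{"gripper":100,"slide":[31,-19.6,8],"dr":[0,0,0]},{"gripper":60,"slide":[31,-19.6,8],"dr":[0,0,0]}]'
python3 -m crank '[{"gripper":60,"slide":[0,0,0],"dr":[0,0,0]},{"gripper":60,"slide":[0,0,0],"dr":[0,0,0]},{"gripper":60,"slide":[0,0,0],"dr":[0,0,0]}]'
python3 - <<'E'
from h import *
for _ in range(1): plan((.5011,.2933,.015,.8495))
E
```

```text
clock: 4.93
ee_pos: [0.503, 0.2925, 0.1511]
ee_rot: [2.865, 1.288, 0.001]
wrist_force: [0.2, 0.1, 1.5]
width: 0.0755
clock: 5.18
ee_pos: [0.5026, 0.2902, 0.151]
ee_rot: [2.864, 1.289, -0.001]
wrist_force: [-0.0, 0.0, 0.2]
width: 0.0512
t 5.1833 tcp [0.5026 0.2902 0.151 ] psi 0.8457 tilt [-0.0007 -0.0009] F [-0.   0.   0.2] w 0.0512 j [ 0.48  0.15  1.89 -0.    1.1   1.21]
to [0.5011 0.2933 0.015  0.8495] dr_z -0.0038 ( -0.0038 x 1 ) slide [  1.3  -3.2 136. ] rows 4 each [ 0.32 -0.8  34.01] j6~ 1.25
```

```bash
python3 -m crank '[{"gripper":55,"slide":[1.3,-3,34],"dr":[0,0,-0.004]},{"gripper":55,"slide":[0,0,34],"dr":[0,0,0]},{"gripper":55,"slide":[0,0,30],"dr":[0,0,0]},{"gripper":55,"slide":[0,0,20],"dr":[0,0,0]},{"gripper":55,"slide":[0,0,10],"dr":[0,0,0]},{"gripper":55,"slide":[0,0,5],"dr":[0,0,0]},{"gripper":55,"slide":[0,0,2],"dr":[0,0,0]},{"gripper":55,"slide":[0,0,0],"dr":[0,0,0]}]'
python3 - <<'E'
from h import *
plan((.5011,.2933,.015,.8495))
p,d=r.capture("side"); cv2.imwrite("pics/s1.png",cv2.resize(p[270:384,180:330,::-1],None,fx=5,fy=5,interpolation=cv2.INTER_CUBIC))
E
```

```text
clock: 5.85
ee_pos: [0.5026, 0.2933, 0.0174]
ee_rot: [-2.863, -1.293, -0.003]
wrist_force: [0.7, 0.6, 0.5]
width: 0.047
t 5.85 tcp [0.5026 0.2933 0.0174] psi 0.8481 tilt [0.0017 0.0008] F [0.7 0.6 0.5] w 0.047 j [ 0.49  0.31  1.98 -0.    0.85  1.21]
to [0.5011 0.2933 0.015  0.8495] dr_z -0.0014 ( -0.0014 x 1 ) slide [-1.  -1.1  2.4] rows 1 each [-1.02 -1.09  2.44] j6~ 1.25
```

View pics/s1.png

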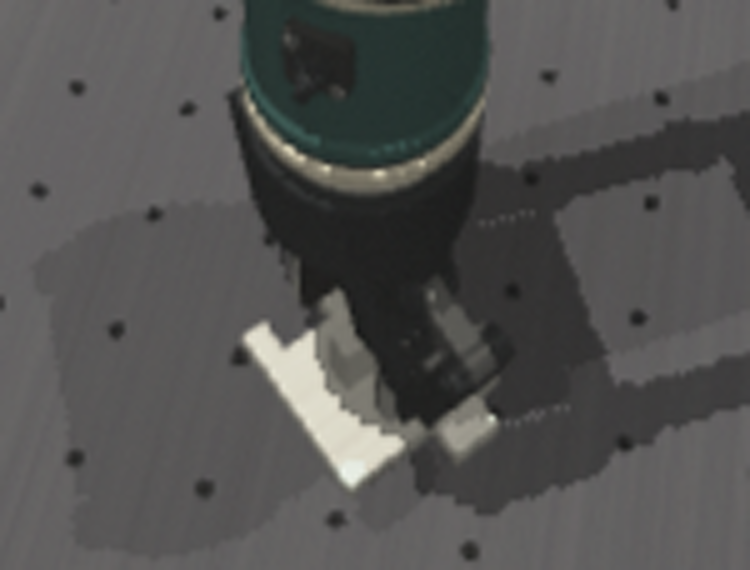

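```bash
python3 -m crank '[{"gripper":55,"slide":[-1,-1,4],"dr":[0,0,0]},{"gripper":0,"slide":[0,0,0],"dr":[0,0,0]},{"gripper":0,"slide":[0,0,0],"dr":[0,0,0]},{"gripper":0,"slide":[0,0,0],"dr":[0,0,0]},{"gripper":0,"slide":[0,0,0],"dr":[0,0,0]},{"gripper":0,"slide":[0,0,0],"dr":[0,0,0]},{"gripper":0,"slide":[0,0,0],"dr":[0,0,0]},{"gripper":0,"slide":[0,0,0],"dr":[0,0,0]}]' 50
python3 - <<'E'
from h import *
plan((.5011,.2933,.015,.8495))
E
```

```text
clock: 6.57
ee_pos: [0.5006, 0.2937, 0.0129]
ee_rot: [-2.863, -1.294, -0.002]
wrist_force: [-0.7, 0.2, 6.0]
width: 0.0111
t 6.5667 tcp [0.5006 0.2937 0.0129] psi 0.8489 tilt [0.0009 0.0006] F [-0.7  0.2  6. ] w 0.0111 j [0.49 0.31 1.99 0.   0.84 1.21]
to [0.5011 0.2933 0.015  0.8495] dr_z -0.0006 ( -0.0006 x 1 ) slide [ 0.   0.6 -2.1] rows 1 each [ 0.01  0.6  -2.06] j6~ 1.25
```

```bash
python3 -m crank '[{"gripper":0,"slide":[0,0,-5],"dr":[0,0,0]},{"gripper":0,"slide":[0,0,-25],"dr":[0,0,0]},{"gripper":0,"slide":[0,0,-40],"dr":[0,0,0]},{"gripper":0,"slide":[0,0,-35],"dr":[0,0,0]},{"gripper":0,"slide":[0,0,0],"dr":[0,0,0.1]},{"gripper":0,"slide":[0,0,0],"dr":[0,0,0.12]},{"gripper":0,"slide":[0,0,0],"dr":[0,0,0.12]},{"gripper":0,"slide":[0,0,0],"dr":[0,0,0.12]},{"gripper":0,"slide":[0,0,0],"dr":[0,0,0.12]},{"gripper":0,"slide":[0,0,0],"dr":[0,0,0.12]}]'
python3 -m crank '[{"gripper":0,"slide":[0,0,0],"dr":[0,0,0.12]},{"gripper":0,"slide":[0,0,0],"dr":[0,0,0.12]},{"gripper":0,"slide":[0,0,0],"dr":[0,0,0.12]},{"gripper":0,"slide":[0,0,0],"dr":[0,0,0.084]},{"gripper":0,"slide":[0,0,0],"dr":[0,0,0]}]'
python3 - <<'E'
from h import *
plan((.5036,-.0243,.12,-.295))
E
```

```text
clock: 7.4
ee_pos: [0.4993, 0.2928, 0.1164]
ee_rot: [3.133, 0.224, -0.003]
wrist_force: [-0.1, -1.2, -1.2]
width: 0.0111
clock: 7.82
ee_pos: [0.4993, 0.2928, 0.1164]
ee_rot: [3.106, -0.465, -0.003]
wrist_force: [-0.1, 0.2, -1.7]
width: 0.011
t 7.8167 tcp [0.4993 0.2928 0.1164] psi -0.2973 tilt [-0.0018 -0.001 ] F [-0.1  0.2 -1.7] w 0.011 j [ 0.49  0.18  1.92 -0.    1.04  2.36]
to [ 0.5036 -0.0243  0.12   -0.295 ] dr_z -0.0023 ( -0.0023 x 1 ) slide [ 96.3 302.2  -3.6] rows 8 each [12.04 37.77 -0.45] j6~ 1.82
```

```bash
python3 -m crank '[{"gripper":0,"slide":[6,18,0],"dr":[0,0,0]},{"gripper":0,"slide":[11,35,0],"dr":[0,0,0]},{"gripper":0,"slide":[11,35,0],"dr":[0,0,0]},{"gripper":0,"slide":[12,38,0],"dr":[0,0,0]},{"gripper":0,"slide":[12,38,0],"dr":[0,0,0]},{"gripper":0,"slide":[12,38,0],"dr":[0,0,0]},{"gripper":0,"slide":[12,38,0],"dr":[0,0,0]},{"gripper":0,"slide":[10,32,0],"dr":[0,0,0]},{"gripper":0,"slide":[7,20,0],"dr":[0,0,0]},{"gripper":0,"slide":[3,10,0],"dr":[0,0,0]}]'
python3 -m crank '[{"gripper":0,"slide":[0,0,20],"dr":[0,0,0]},{"gripper":0,"slide":[0,0,20],"dr":[0,0,0]},{"gripper":0,"slide":[0,0,0],"dr":[0,0,0]},{"gripper":0,"slide":[0,0,0],"dr":[0,0,0]}]'
python3 - <<'E'
from h import *
plan((.5036,-.0243,.05,-.295))
for n in("top","side"):
    p,d=r.capture(n); cv2.imwrite(f"pics/{n}2.png",p[:,:,::-1])
a=cv2.imread("pics/side2.png")[170:260,210:330]; b=cv2.imread("pics/top2.png")[190:280,185:305]
cv2.imwrite("pics/v2.png",np.vstack([cv2.resize(x,None,fx=5,fy=3.3*1.0,interpolation=cv2.INTER_CUBIC) for x in(a,b)]))
E
```

```text
clock: 8.65
ee_pos: [0.5036, -0.0263, 0.117]
ee_rot: [3.107, -0.462, -0.001]
wrist_force: [-0.3, 0.6, -2.2]
width: 0.0112
clock: 8.98
ee_pos: [0.5023, -0.0229, 0.0759]
ee_rot: [-3.108, 0.46, 0.007]
wrist_force: [-0.4, 0.5, -1.0]
width: 0.0112
t 8.9833 tcp [ 0.5023 -0.0229  0.0759] psi -0.2938 tilt [-0.0043  0.0007] F [-0.4  0.5 -1. ] w 0.0112 j [-0.1   0.1   2.11  0.    0.94  1.77]
to [ 0.5036 -0.0243  0.05   -0.295 ] dr_z 0.0012 ( 0.0012 x 1 ) slide [ 1.6  0.9 25.9] rows 1 each [ 1.6   0.93 25.89] j6~ 1.82
```

View pics/v2.png

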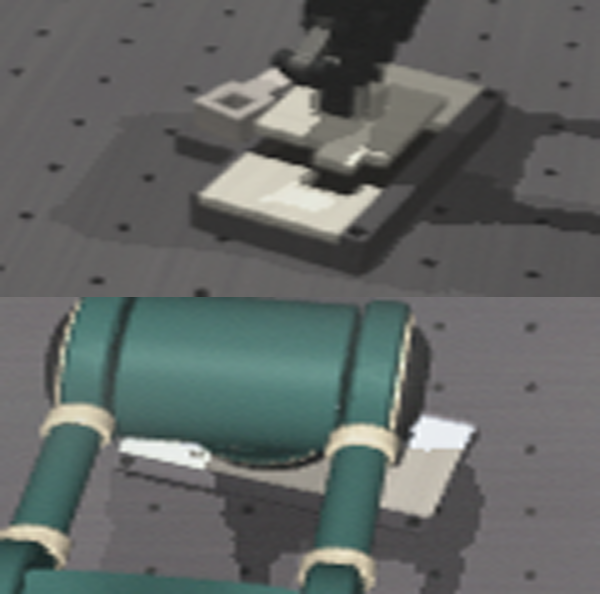

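```bash
python3 - <<'E'
from h import *
im=cv2.imread("pics/side2.png")[:,:,::-1]
L=stage5((.5036,-.0243,-.295,-.037,.037))[-4:]
pz=.0759-.0129
L+=extr((.5023,-.0229,-.2938),PL,pz,pz+.01,1,1)
overlay("side",im,L,[175,250,240,320],9,"pics/v3.png")
E
```

```text
(no output)
```

View pics/v3.png

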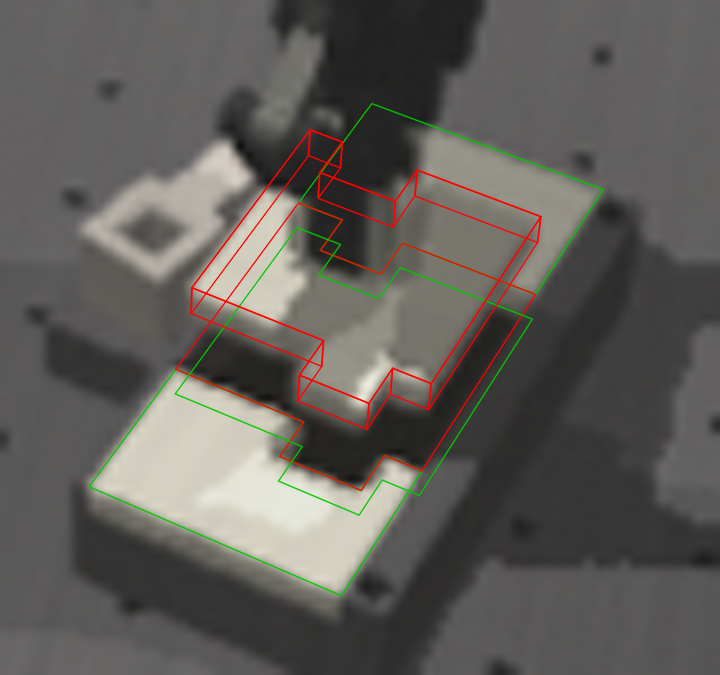

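```bash
python3 -m crank '[{"gripper":0,"slide":[1.5,0.6,10],"dr":[0,0.004,0]},{"gripper":0,"slide":[0,0,8],"dr":[0,0,0]},{"gripper":0,"slide":[0,0,0],"dr":[0,0,0]},{"gripper":0,"slide":[0,0,0],"dr":[0,0,0]}]'
python3 - <<'E'
from h import *
plan((.5036,-.0239,.043,-.295))
E
```

```text
clock: 9.42
ee_pos: [0.5047, -0.0243, 0.0586]
ee_rot: [3.107, -0.461, 0.003]
wrist_force: [0.6, 0.4, -2.2]
width: 0.0108
t 9.4167 tcp [ 0.5047 -0.0243  0.0586] psi -0.2948 tilt [ 0.0021 -0.001 ] F [ 0.6  0.4 -2.2] w 0.0108 j [-0.1   0.12  2.12 -0.    0.9   1.77]
to [ 0.5036 -0.0239  0.043  -0.295 ] dr_z 0.0002 ( 0.0002 x 1 ) slide [-1.1 -0.1 15.6] rows 1 each [-1.14 -0.11 15.56] j6~ 1.82
```

```bash
python3 -m crank '[{"gripper":0,"slide":[-0.7,0,3],"dr":[0,-0.001,0]},{"gripper":0,"slide":[0,0,3],"dr":[0,0,0]},{"gripper":0,"slide":[0,0,2],"dr":[0,0,0]},{"gripper":0,"slide":[0,0,0],"dr":[0,0,0]}]'
python3 - <<'E'
from h import *
plan((.5036,-.0239,.043,-.295))
E
```

```text
clock: 9.75
ee_pos: [0.5047, -0.0245, 0.051]
ee_rot: [3.107, -0.462, 0.004]
wrist_force: [-0.7, -0.2, -1.4]
width: 0.011
t 9.75 tcp [ 0.5047 -0.0245  0.051 ] psi -0.2952 tilt [ 0.0025 -0.0009] F [-0.7 -0.2 -1.4] w 0.011 j [-0.1   0.13  2.13 -0.    0.88  1.77]
to [ 0.5036 -0.0239  0.043  -0.295 ] dr_z -0.0002 ( -0.0002 x 1 ) slide [-1.2 -0.2  8. ] rows 1 each [-1.17 -0.22  7.98] j6~ 1.82
```

```bash
python3 -m crank '[{"gripper":0,"slide":[-0.6,0,3],"dr":[0,-0.002,0]},{"gripper":0,"slide":[0,0,2],"dr":[0,0,0]},{"gripper":0,"slide":[0,0,1.5],"dr":[0,0,0]},{"gripper":0,"slide":[0,0,0],"dr":[0,0,0]}]'
python3 - <<'E'
from h import *
plan((.5036,-.0239,.043,-.295))
E
```

```text
clock: 10.08
ee_pos: [0.5038, -0.0242, 0.0442]
ee_rot: [3.107, -0.462, 0.0]
wrist_force: [0.2, -0.5, -1.3]
width: 0.0113
t 10.0833 tcp [ 0.5038 -0.0242  0.0442] psi -0.2953 tilt [ 0.0001 -0.0003] F [ 0.2 -0.5 -1.3] w 0.0113 j [-0.1   0.14  2.13 -0.    0.87  1.77]
to [ 0.5036 -0.0239  0.043  -0.295 ] dr_z -0.0003 ( -0.0003 x 1 ) slide [-0.3 -0.2  1.2] rows 1 each [-0.31 -0.22  1.24] j6~ 1.82
```

```bash
python3 -m crank '[{"gripper":0,"slide":[0,0,1.2],"dr":[0,0,0]},{"gripper":0,"slide":[0,0,0],"dr":[0,0,0]},{"gripper":0,"slide":[0,0,0],"dr":[0,0,0]}]'
python3 - <<'E'
from h import *
plan((.5036,-.0239,.043,-.295))
E
```

```text
clock: 10.33
ee_pos: [0.504, -0.0242, 0.0434]
ee_rot: [3.107, -0.462, 0.001]
wrist_force: [-0.5, -0.7, -2.5]
width: 0.0109
t 10.3333 tcp [ 0.504  -0.0242  0.0434] psi -0.2952 tilt [ 0.0005 -0.0003] F [-0.5 -0.7 -2.5] w 0.0109 j [-0.1   0.14  2.13 -0.    0.87  1.77]
to [ 0.5036 -0.0239  0.043  -0.295 ] dr_z -0.0002 ( -0.0002 x 1 ) slide [-0.5 -0.2  0.4] rows 1 each [-0.51 -0.21  0.37] j6~ 1.82
```

```bash
python3 -m crank '[{"gripper":0,"slide":[0,0,1],"dr":[0,0,0]},{"gripper":0,"slide":[0,0,0],"dr":[0,0,0]},{"gripper":25,"slide":[0,0,0],"dr":[0,0,0]},{"gripper":45,"slide":[0,0,0],"dr":[0,0,0]},{"gripper":45,"slide":[0,0,0],"dr":[0,0,0]},{"gripper":45,"slide":[0,0,0],"dr":[0,0,0]},{"gripper":45,"slide":[0,0,0],"dr":[0,0,0]}]'
python3 -m crank '[{"gripper":45,"slide":[0,0,-10],"dr":[0,0,0]},{"gripper":45,"slide":[0,0,-30],"dr":[0,0,0]},{"gripper":45,"slide":[0,0,-40],"dr":[0,0,0]},{"gripper":45,"slide":[0,0,-40],"dr":[0,0,0]},{"gripper":45,"slide":[0,0,-20],"dr":[0,0,0]}]'
python3 - <<'E'
from h import *
plan((.5697,-.2685,.2,.345))
E
```

```text
clock: 10.92
ee_pos: [0.5044, -0.0241, 0.0427]
ee_rot: [-3.107, 0.462, -0.002]
wrist_force: [0.1, -0.0, 0.5]
width: 0.0385
clock: 11.33
ee_pos: [0.5067, -0.0244, 0.1886]
ee_rot: [-3.107, 0.462, -0.013]
wrist_force: [1.6, 0.1, 1.0]
width: 0.0385
t 11.3333 tcp [ 0.5067 -0.0244  0.1886] psi -0.2952 tilt [ 0.0085 -0.001 ] F [1.6 0.1 1. ] w 0.0385 j [-0.1  -0.03  2.01 -0.    1.15  1.77]
to [ 0.5697 -0.2685  0.2     0.345 ] dr_z -0.6402 ( -0.1067 x 6 ) slide [-23.3 251.1 -11.4] rows 7 each [-3.32 35.86 -1.62] j6~ 0.79
```

```bash
python3 -m crank '[{"gripper":45,"slide":[0,0,0],"dr":[0,0,-0.1067]},{"gripper":45,"slide":[0,0,0],"dr":[0,0,-0.1067]},{"gripper":45,"slide":[0,0,0],"dr":[0,0,-0.1067]},{"gripper":45,"slide":[0,0,0],"dr":[0,0,-0.1067]},{"gripper":45,"slide":[0,0,0],"dr":[0,0,-0.1067]},{"gripper":45,"slide":[0,0,0],"dr":[0,0,-0.1067]}]'
python3 -m crank '[{"gripper":45,"slide":[-2,20,0],"dr":[0,0,0]},{"gripper":45,"slide":[-3,36,0],"dr":[0,0,0]},{"gripper":45,"slide":[-4,39,0],"dr":[0,0,0]},{"gripper":45,"slide":[-4,39,0],"dr":[0,0,0]},{"gripper":45,"slide":[-4,39,0],"dr":[0,0,0]},{"gripper":45,"slide":[-3,36,0],"dr":[0,0,0]},{"gripper":45,"slide":[-2,25,0],"dr":[0,0,0]},{"gripper":45,"slide":[-1,15,0],"dr":[0,0,0]},{"gripper":45,"slide":[0,0,0],"dr":[0,0,0]},{"gripper":45,"slide":[0,0,0],"dr":[0,0,0]}]'
python3 - <<'E'
from h import *
plan((.5697,-.2685,.16,.345))
o=[]
for n in("top","side"):
    p,d=r.capture(n); cv2.imwrite(f"pics/{n}3.png",p[:,:,::-1])
    x0=(.504,-.024,-.295); 
    b=plate(.03); f=fit(n,p,lambda x:[(np.vstack([tf((.5036,-.024,-.295),rect(-50,42,-85,85),.04)]),5)]+b(x),x0,box_of(n,x0,.055,.04),(.003,.003,.03)); print(n,f)
    overlay(n,p,b(x0),box_of(n,x0,.11,.04),5,"pics/a.png"); o.append(cv2.resize(cv2.imread("pics/a.png"),(400,400)))
cv2.imwrite("pics/v4.png",np.hstack(o))
E
```

```text
clock: 11.83
ee_pos: [0.5042, -0.0241, 0.1835]
ee_rot: [3.093, 0.547, 0.003]
wrist_force: [0.4, 0.4, 0.3]
width: 0.0385
clock: 12.67
ee_pos: [0.5665, -0.2662, 0.1828]
ee_rot: [-3.095, -0.537, -0.001]
wrist_force: [0.3, 0.4, -0.6]
width: 0.0381
t 12.6667 tcp [ 0.5665 -0.2662  0.1828] psi 0.3437 tilt [0.0005 0.0007] F [ 0.3  0.4 -0.6] w 0.0381 j [-0.48  0.21  1.77  0.    1.17  0.75]
to [ 0.5697 -0.2685  0.16    0.345 ] dr_z -0.0013 ( -0.0013 x 1 ) slide [ 2.3  3.2 22.8] rows 1 each [ 2.25  3.24 22.79] j6~ 0.79
top (array([ 0.50304713, -0.02309345, -0.28617935]), np.float64(28.020733936413624))
side (array([ 0.50311518, -0.02007868, -0.28179389]), np.float64(27.256553010396967))
```

View pics/v4.png

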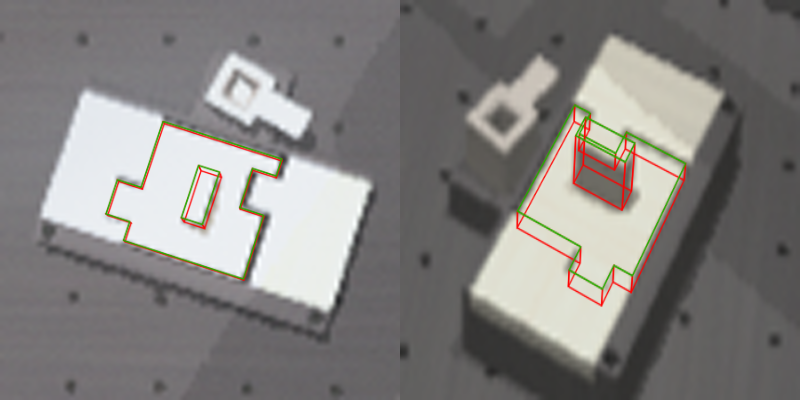

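View pics/side3.png

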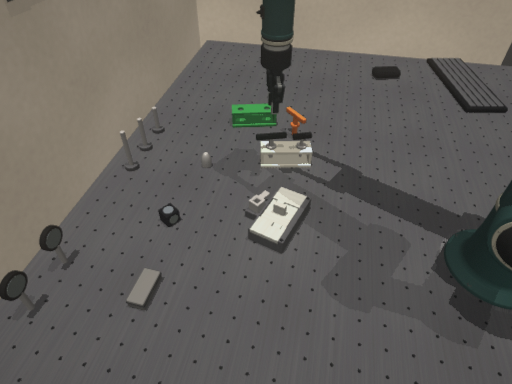

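```bash
python3 -m crank '[{"gripper":45,"slide":[2.3,3,30],"dr":[0,0,-0.001]},{"gripper":45,"slide":[0,0,30],"dr":[0,0,0]},{"gripper":45,"slide":[0,0,20],"dr":[0,0,0]},{"gripper":45,"slide":[0,0,12],"dr":[0,0,0]},{"gripper":45,"slide":[0,0,8],"dr":[0,0,0]},{"gripper":45,"slide":[0,0,0],"dr":[0,0,0]}]' 
python3 - <<'E'
from h import *
plan((.5697,-.2685,.072,.345))
p,d=r.capture("side"); cv2.imwrite("pics/s4.png",cv2.resize(p[90:190,220:340,::-1],None,fx=6,fy=6,interpolation=cv2.INTER_CUBIC))
d=cloud("side",d); print("plate top z", np.median(d[222:230,274:282,2]), "fixed", np.median(d[229:234,263:270,2]))
E
```

```text
clock: 13.27
ee_pos: [0.5689, -0.2667, 0.0811]
ee_rot: [-3.093, -0.542, 0.002]
wrist_force: [-0.3, -0.6, -0.8]
width: 0.0383
t 13.2667 tcp [ 0.5689 -0.2667  0.0811] psi 0.3472 tilt [-0.0018  0.0013] F [-0.3 -0.6 -0.8] w 0.0383 j [-0.48  0.31  1.84  0.    0.99  0.75]
to [ 0.5697 -0.2685  0.072   0.345 ] dr_z 0.0022 ( 0.0022 x 1 ) slide [0.2 1.9 9.1] rows 1 each [0.18 1.93 9.1 ] j6~ 0.79
plate top z 0.03780945259270213 fixed 0.037866127889180534
```

View pics/s4.png

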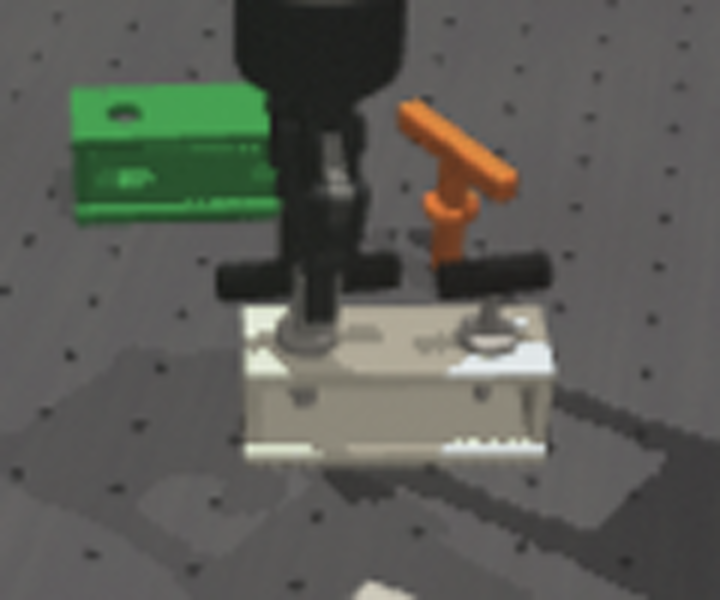

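```bash
python3 -m crank '[{"gripper":45,"slide":[0.3,0.8,6],"dr":[0,0,0.002]},{"gripper":45,"slide":[0,0,2.5],"dr":[0,0,0]},{"gripper":0,"slide":[0,0,0],"dr":[0,0,0]},{"gripper":0,"slide":[0,0,0],"dr":[0,0,0]},{"gripper":0,"slide":[0,0,0],"dr":[0,0,0]},{"gripper":0,"slide":[0,0,0],"dr":[0,0,0]},{"gripper":0,"slide":[0,0,0],"dr":[0,0,0]},{"gripper":0,"slide":[0,0,0],"dr":[0,0,0]}]' 70
python3 - <<'E'
from h import *
plan((.5697,-.2685,.17,.345))
E
```

```text
clock: 13.98
ee_pos: [0.571, -0.2694, 0.0748]
ee_rot: [3.094, 0.537, 0.003]
wrist_force: [0.3, -0.1, 2.6]
width: 0.0126
t 13.9833 tcp [ 0.571  -0.2694  0.0748] psi 0.3439 tilt [ 0.0021 -0.0009] F [ 0.3 -0.1  2.6] w 0.0126 j [-0.48  0.32  1.84  0.    0.98  0.75]
to [ 0.5697 -0.2685  0.17    0.345 ] dr_z -0.0011 ( -0.0011 x 1 ) slide [ -0.9  -1.3 -95.2] rows 3 each [ -0.3   -0.42 -31.72] j6~ 0.79
```

```bash
python3 -m crank '[{"gripper":0,"slide":[0,0,-5],"dr":[0,0,0]},{"gripper":0,"slide":[0,0,-15],"dr":[0,0,0]},{"gripper":0,"slide":[0,0,-30],"dr":[0,0,0]},{"gripper":0,"slide":[0,0,-35],"dr":[0,0,0]},{"gripper":0,"slide":[0,0,-20],"dr":[0,0,0]},{"gripper":0,"slide":[0,0,0],"dr":[0,0,0]},{"gripper":0,"slide":[0,0,0],"dr":[0,0,0]}]' 
python3 - <<'E'
from h import *
st=(.5036,-.024,-.295); c=tf(st,[[.064,0]],0)[0]; print(c)
plan((c[0],c[1],.18,.345),(c[0],c[1],.18,1.062))
for n in("top","side"):
    p,d=r.capture(n); cv2.imwrite(f"pics/{n}5.png",p[:,:,::-1])
a=cv2.imread("pics/side5.png")[70:190,220:340]
cv2.imwrite("pics/v5.png",cv2.resize(a,None,fx=5,fy=5,interpolation=cv2.INTER_CUBIC))
E
```

```text
clock: 14.57
ee_pos: [0.5711, -0.2692, 0.1806]
ee_rot: [3.093, 0.537, 0.005]
wrist_force: [0.1, -0.9, -2.3]
width: 0.0126
[ 0.56483534 -0.04260735  0.        ]
t 14.5667 tcp [ 0.5711 -0.2692  0.1806] psi 0.3441 tilt [ 0.0034 -0.0014] F [ 0.1 -0.9 -2.3] w 0.0126 j [-0.48  0.22  1.76  0.    1.16  0.75]
to [ 0.5648 -0.0426  0.18    0.345 ] dr_z -0.0009 ( -0.0009 x 1 ) slide [  70.8 -215.4    0.6] rows 6 each [ 11.79 -35.9    0.11] j6~ 1.15
to [ 0.5648 -0.0426  0.18    1.062 ] dr_z -0.717 ( -0.1195 x 6 ) slide [0. 0. 0.] rows 1 each [0. 0. 0.] j6~ 0.43
```

View pics/v5.png

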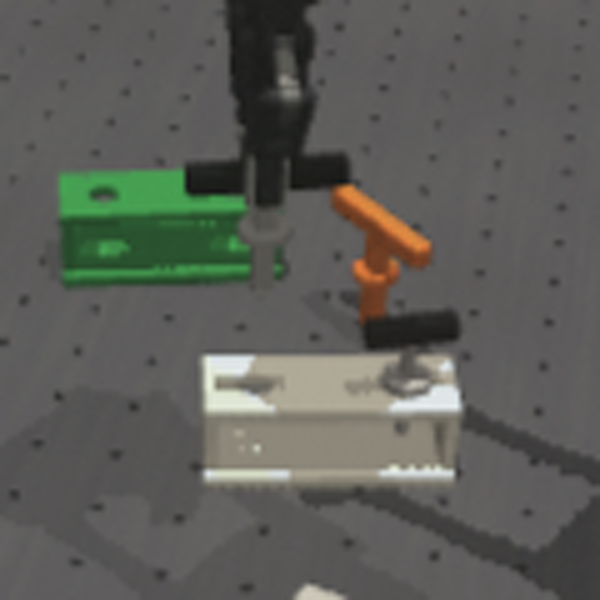

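```bash
python3 -m crank '[{"gripper":0,"slide":[6,-18,0],"dr":[0,0,0]},{"gripper":0,"slide":[10,-30,0],"dr":[0,0,0]},{"gripper":0,"slide":[12,-37,0],"dr":[0,0,0]},{"gripper":0,"slide":[12,-37,0],"dr":[0,0,0]},{"gripper":0,"slide":[12,-37,0],"dr":[0,0,0]},{"gripper":0,"slide":[10,-31,0],"dr":[0,0,0]},{"gripper":0,"slide":[6,-18,0],"dr":[0,0,0]},{"gripper":0,"slide":[2,-7,0],"dr":[0,0,0]}]' 
python3 -m crank '[{"gripper":0,"slide":[0,0,0],"dr":[0,0,-0.1]},{"gripper":0,"slide":[0,0,0],"dr":[0,0,-0.123]},{"gripper":0,"slide":[0,0,0],"dr":[0,0,-0.123]},{"gripper":0,"slide":[0,0,0],"dr":[0,0,-0.123]},{"gripper":0,"slide":[0,0,0],"dr":[0,0,-0.123]},{"gripper":0,"slide":[0,0,0],"dr":[0,0,-0.123]},{"gripper":0,"slide":[0,0,20],"dr":[0,0,0]},{"gripper":0,"slide":[0,0,0],"dr":[0,0,0]},{"gripper":0,"slide":[0,0,0],"dr":[0,0,0]}]' 
python3 - <<'E'
from h import *
print("hole side",ray("side",(220+245/5-.5,70+383/5-.5),.052))
plan((.5648,-.0426,.125,1.062))
p,d=r.capture("side"); cv2.imwrite(f"pics/side6.png",p[:,:,::-1]); np.save("side6.npy",d)
a=p[130:240,200:320,::-1]
cv2.imwrite("pics/v6.png",cv2.resize(a,None,fx=6,fy=5.4,interpolation=cv2.INTER_CUBIC))
p,d=r.capture("top"); cv2.imwrite(f"pics/top6.png",p[:,:,::-1])
E
```

```text
clock: 15.33
ee_pos: [0.5614, -0.0396, 0.1761]
ee_rot: [-3.092, -0.542, 0.007]
wrist_force: [-0.2, 0.6, -1.8]
width: 0.013
clock: 16.08
ee_pos: [0.5613, -0.0433, 0.1561]
ee_rot: [-2.71, -1.584, 0.007]
wrist_force: [-0.6, -0.6, -2.0]
width: 0.0126
hole side [ 0.57581189 -0.26762583  0.052     ]
t 16.0833 tcp [ 0.5613 -0.0433  0.1561] psi 1.0579 tilt [-0.0056  0.0002] F [-0.6 -0.6 -2. ] w 0.0126 j [-0.12  0.12  1.92 -0.    1.11  0.39]
to [ 0.5648 -0.0426  0.125   1.062 ] dr_z -0.0041 ( -0.0041 x 1 ) slide [ 2.3  2.7 31.1] rows 1 each [ 2.28  2.72 31.13] j6~ 0.43
```

View pics/v6.png

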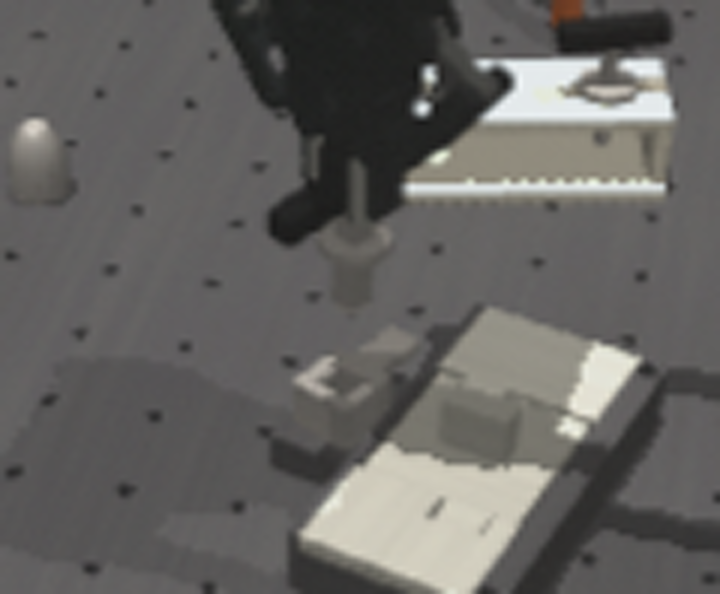

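```bash
python3 -m crank '[{"gripper":0,"slide":[2.3,2.7,10],"dr":[-0.004,0.002,-0.004]},{"gripper":0,"slide":[0,0,12],"dr":[0,0,0]},{"gripper":0,"slide":[0,0,8],"dr":[0,0,0]},{"gripper":0,"slide":[0,0,0],"dr":[0,0,0]},{"gripper":0,"slide":[0,0,0],"dr":[0,0,0]}]' 
cat >> h.py <<'E'
def keyheld(z):
    def b(x):
        q=x[:3]; s=rect(-6,6,-6,6)
        return extr(q,s,z,z+.04,1,1)+[cyl(q[:2],z+.04,.015,2),cyl(q[:2],z+.046,.015,2)]+extr(q,s,z+.046,z+.07,3,3)
    return b
E
python3 - <<'E'
from h import *
plan((.5648,-.0426,.125,1.062))
p,d=r.capture("side"); cv2.imwrite(f"pics/side7.png",p[:,:,::-1])
tz=r.get_obs()["ee_pos"][2]; z=tz-.0615
bx=[168,215,225,285]
L=keyheld(z)((.5648,-.0426,1.062))+clampf((.565,-.0428,-2.08))
overlay("side",p,L,bx,12,"pics/v7.png")
E
```

```text
clock: 16.6
ee_pos: [0.5663, -0.0421, 0.1277]
ee_rot: [2.707, 1.592, 0.003]
wrist_force: [0.7, -0.9, -1.8]
width: 0.0126
t 16.6 tcp [ 0.5663 -0.0421  0.1277] psi 1.063 tilt [ 0.0026 -0.0002] F [ 0.7 -0.9 -1.8] w 0.0126 j [-0.12  0.15  1.94  0.    1.05  0.39]
to [ 0.5648 -0.0426  0.125   1.062 ] dr_z 0.001 ( 0.001 x 1 ) slide [-1.2 -1.1  2.7] rows 1 each [-1.15 -1.08  2.69] j6~ 0.43
```

View pics/v7.png

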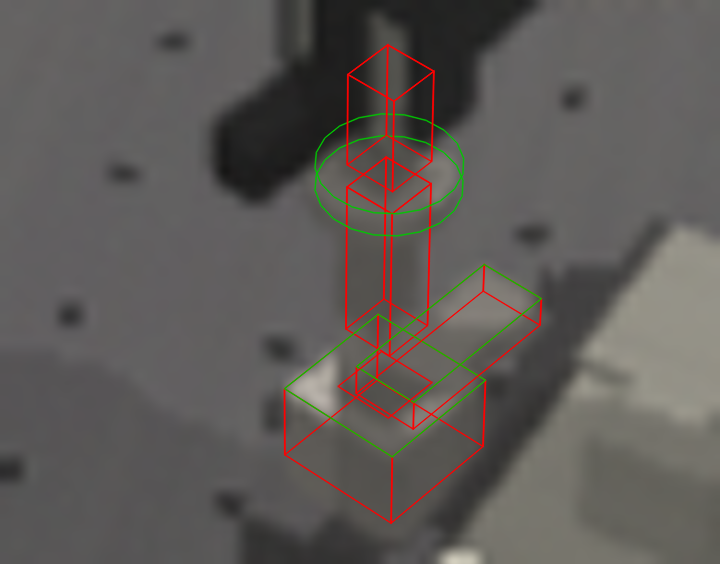

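```bash
python3 - <<'E'
from h import *
p=cv2.imread("pics/side5.png")[:,:,::-1]
x=(.5711,-.2692,.344); z=.1806-.0615
L=keyheld(z)(x)+extr(x,rect(-45,45,-7,7),z+.07,z+.086,1,1)
overlay("side",p,L,[90,135,245,305],12,"pics/v8.png")
a=cv2.imread("pics/v8.png"); cv2.imwrite("pics/v8.png",np.clip(a.astype(float)*1.5,0,255).astype(np.uint8))
p=cv2.imread("pics/side7.png")[:,:,::-1]
x=(.566,-.0421,1.063); z=.1265-.0615
L=keyheld(z)(x)+extr(x,rect(-45,45,-7,7),z+.07,z+.086,1,1)
overlay("side",p,L,[168,215,225,285],12,"pics/v9.png")
a=cv2.imread("pics/v9.png"); cv2.imwrite("pics/v9.png",np.clip(a.astype(float)*1.8,0,255).astype(np.uint8))
E
```

```text
(no output)
```

View pics/v8.png

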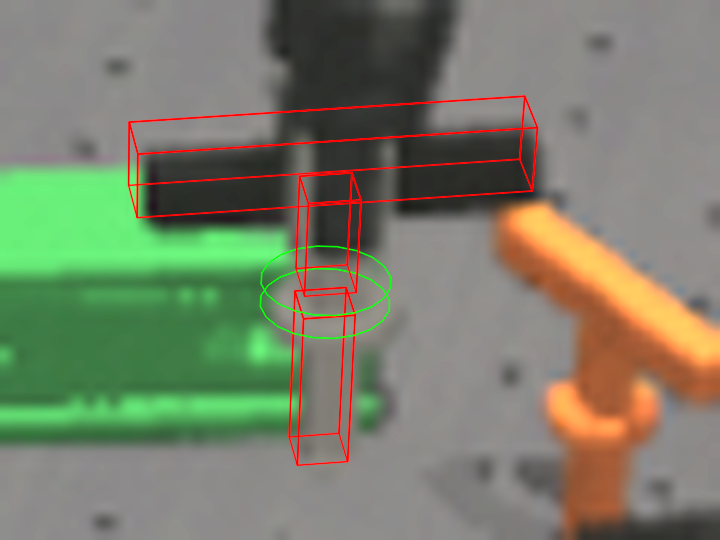

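View pics/v9.png

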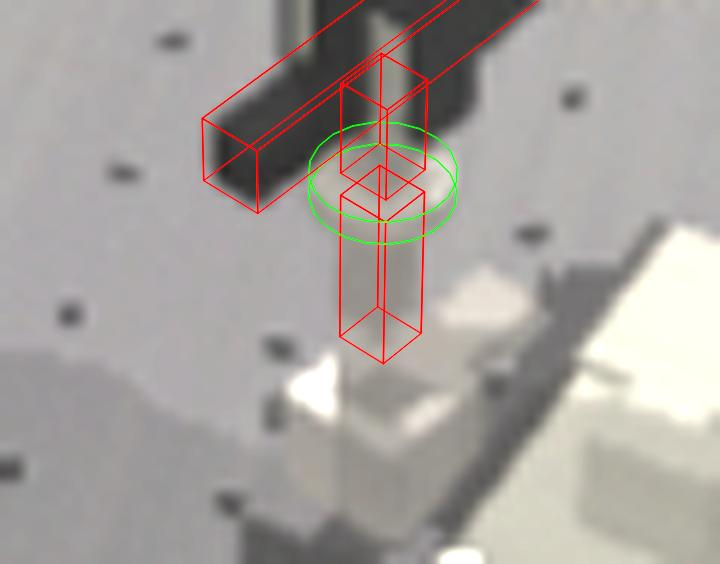

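```bash
python3 - <<'E'
from h import *
p=cv2.imread("pics/side7.png")[:,:,::-1]
def b(v):
    x=(v[0],v[1],1.063); z=v[2]
    q=clampf((.565,-.0428,-2.08)); L=[(P,l+4) for P,l in q]
    return [(tf((.5036,-.024,-.295),rect(-50,42,-85,85),.04),8)]+L+extr(x,rect(0,45,-7,7),z+.07,z+.086,1,1)+keyheld(z)(x)
for bx in ([172,200,240,264],[172,197,238,266]):
    v,f=fit("side",p,b,(.565,-.044,.065),bx,(.003,.003,.003)); print(v.round(4),f)
L=b(v); overlay("side",p,L,[168,215,225,285],12,"pics/v9.png")
a=cv2.imread("pics/v9.png"); cv2.imwrite("pics/v9.png",np.clip(a.astype(float)*1.8,0,255).astype(np.uint8))
E
```

```text
[ 0.5651 -0.0434  0.065 ] 13.182477302228476
[ 0.5647 -0.0425  0.0651] 12.57442335896149
```

View pics/v9.png

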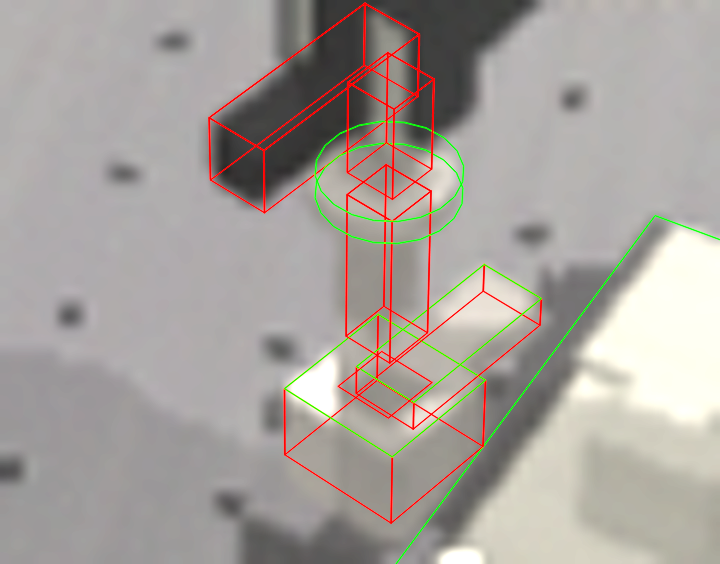

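```bash
python3 -m crank '[{"gripper":0,"slide":[0.3,0,7],"dr":[0,0,0]},{"gripper":0,"slide":[0,0,6],"dr":[0,0,0]},{"gripper":0,"slide":[0,0,4],"dr":[0,0,0]},{"gripper":0,"slide":[0,0,2],"dr":[0,0,0]},{"gripper":0,"slide":[0,0,0],"dr":[0,0,0]},{"gripper":0,"slide":[0,0,0],"dr":[0,0,0]}]' 
python3 - <<'E'
from h import *
plan((.566,-.0422,.0915,1.062))
p,d=r.capture("side"); cv2.imwrite(f"pics/side8.png",p[:,:,::-1])
a=cv2.resize(p[168:215,225:285,::-1],None,fx=12,fy=12,interpolation=cv2.INTER_CUBIC); cv2.imwrite("pics/v10.png",np.clip(a.astype(float)*1.8,0,255).astype(np.uint8))
E
```

```text
clock: 17.15
ee_pos: [0.5671, -0.0418, 0.1097]
ee_rot: [2.706, 1.591, 0.005]
wrist_force: [-1.5, 1.1, -1.7]
width: 0.0126
t 17.15 tcp [ 0.5671 -0.0418  0.1097] psi 1.063 tilt [ 0.004  -0.0001] F [-1.5  1.1 -1.7] w 0.0126 j [-0.12  0.17  1.96  0.    1.01  0.39]
to [ 0.566  -0.0422  0.0915  1.062 ] dr_z 0.001 ( 0.001 x 1 ) slide [-0.8 -0.8 18.2] rows 1 each [-0.84 -0.77 18.23] j6~ 0.43
```

View pics/v10.png

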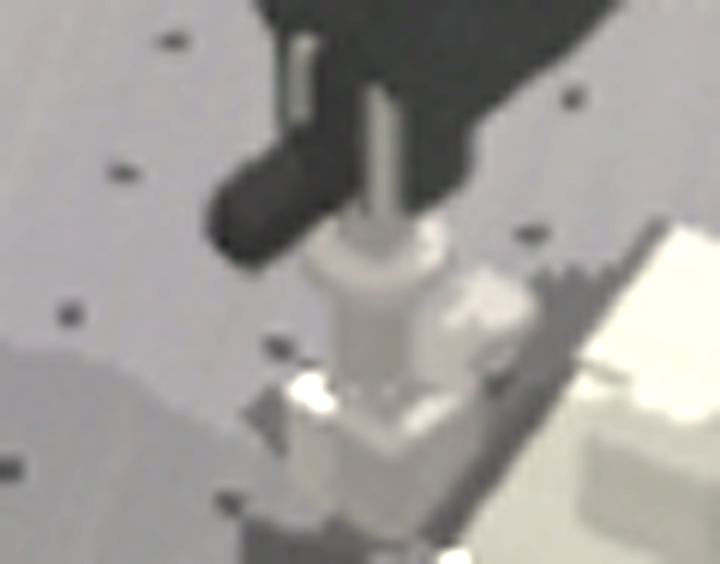

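```bash
python3 -m crank '[{"gripper":0,"slide":[-0.7,-1.2,0],"dr":[0.003,-0.002,0]},{"gripper":0,"slide":[0,0,2],"dr":[0,0,0]},{"gripper":0,"slide":[0,0,2],"dr":[0,0,0]},{"gripper":0,"slide":[0,0,0],"dr":[0,0,0]}]' 
python3 - <<'E'
from h import *
plan((.566,-.0422,.0915,1.062))
p,d=r.capture("side"); cv2.imwrite(f"pics/side9.png",p[:,:,::-1])
a=cv2.resize(p[168:215,225:285,::-1],None,fx=12,fy=12,interpolation=cv2.INTER_CUBIC); cv2.imwrite("pics/v11.png",np.clip(a.astype(float)*1.8,0,255).astype(np.uint8))
E
```

```text
clock: 17.53
ee_pos: [0.5658, -0.0419, 0.106]
ee_rot: [2.707, 1.592, 0.001]
wrist_force: [-2.8, 1.1, -1.4]
width: 0.013
t 17.5333 tcp [ 0.5658 -0.0419  0.106 ] psi 1.0629 tilt [ 0.0009 -0.0005] F [-2.8  1.1 -1.4] w 0.013 j [-0.12  0.17  1.96 -0.    1.01  0.39]
to [ 0.566  -0.0422  0.0915  1.062 ] dr_z 0.0009 ( 0.0009 x 1 ) slide [-0.2  0.3 14.5] rows 1 each [-0.15  0.27 14.5 ] j6~ 0.43
```

View pics/v11.png

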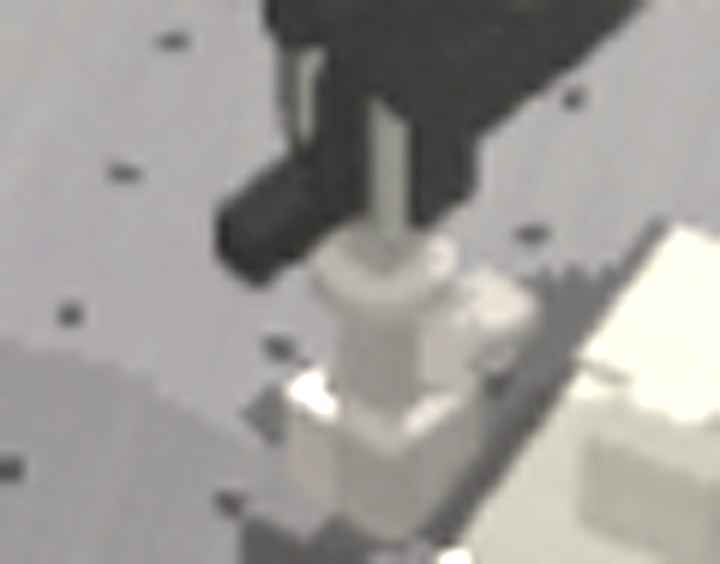

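```bash
python3 -m crank '[{"gripper":0,"slide":[-0.1,-0.6,1],"dr":[0,0,0]},{"gripper":0,"slide":[0,0,2],"dr":[0,0,0]},{"gripper":0,"slide":[0,0,2],"dr":[0,0,0]},{"gripper":0,"slide":[0,0,0],"dr":[0,0,0]}]' 
python3 - <<'E'
from h import *
plan((.566,-.0422,.0915,1.062))
E
```

```text
clock: 17.92
ee_pos: [0.5654, -0.0419, 0.1004]
ee_rot: [2.707, 1.592, 0.001]
wrist_force: [-1.3, 0.4, -2.2]
width: 0.0124
t 17.9167 tcp [ 0.5654 -0.0419  0.1004] psi 1.0631 tilt [ 0.0012 -0.0009] F [-1.3  0.4 -2.2] w 0.0124 j [-0.12  0.18  1.96 -0.    1.    0.39]
to [ 0.566  -0.0422  0.0915  1.062 ] dr_z 0.0011 ( 0.0011 x 1 ) slide [0.  0.7 8.9] rows 1 each [0.03 0.68 8.88] j6~ 0.43
```

```bash
python3 -m crank '[{"gripper":0,"slide":[-0.1,-0.3,2],"dr":[0,0,0]},{"gripper":0,"slide":[0,0,2],"dr":[0,0,0]},{"gripper":0,"slide":[0,0,2],"dr":[0,0,0]},{"gripper":0,"slide":[0,0,0],"dr":[0,0,0]}]' 
python3 - <<'E'
from h import *
plan((.566,-.0422,.0915,1.062))
E
```

```text
clock: 18.25
ee_pos: [0.5653, -0.0419, 0.0946]
ee_rot: [2.707, 1.592, 0.001]
wrist_force: [-1.1, 0.5, -1.8]
width: 0.012
t 18.25 tcp [ 0.5653 -0.0419  0.0946] psi 1.0631 tilt [ 0.0016 -0.001 ] F [-1.1  0.5 -1.8] w 0.012 j [-0.12  0.18  1.97 -0.    0.99  0.39]
to [ 0.566  -0.0422  0.0915  1.062 ] dr_z 0.0011 ( 0.0011 x 1 ) slide [0.1 0.7 3.1] rows 1 each [0.08 0.73 3.09] j6~ 0.43
```

```bash
python3 -m crank '[{"gripper":0,"slide":[0,-0.2,1.5],"dr":[0,0,0]},{"gripper":0,"slide":[0,0,0],"dr":[0,0,0]},{"gripper":0,"slide":[0,0,0],"dr":[0,0,0.06]},{"gripper":0,"slide":[0,0,0],"dr":[0,0,0.08]},{"gripper":0,"slide":[0,0,0],"dr":[0,0,0.08]},{"gripper":0,"slide":[0,0,0],"dr":[0,0,0.08]},{"gripper":0,"slide":[0,0,0],"dr":[0,0,0]}]' 
python3 - <<'E'
from h import *
plan((.5652,-.0424,.0915,.76)); print(r.get_obs()["torque"].round(3))
E
```

```text
clock: 18.83
ee_pos: [0.5651, -0.042, 0.0935]
ee_rot: [2.915, 1.167, 0.002]
wrist_force: [-1.3, -0.1, -2.0]
width: 0.0125
t 18.8333 tcp [ 0.5651 -0.042   0.0935] psi 0.7614 tilt [ 0.0016 -0.0013] F [-1.3 -0.1 -2. ] w 0.0125 j [-0.12  0.19  1.97 -0.    0.98  0.69]
to [ 0.5652 -0.0424  0.0915  0.76  ] dr_z 0.0014 ( 0.0014 x 1 ) slide [-0.2  0.4  2. ] rows 1 each [-0.21  0.35  2.03] j6~ 0.74
[-0.079  0.331 -0.003]
```

```bash
python3 -m crank '[{"gripper":0,"slide":[-0.2,-0.2,0],"dr":[0,0,0.1]},{"gripper":0,"slide":[0,0,0],"dr":[0,0,0.1]},{"gripper":0,"slide":[0,0,0],"dr":[0,0,0.1]},{"gripper":0,"slide":[0,0,0],"dr":[0,0,0.1]},{"gripper":0,"slide":[0,0,0],"dr":[0,0,0]}]' 
python3 - <<'E'
from h import *
plan((.5652,-.0424,.0915,.36)); print(r.get_obs()["torque"].round(3))
p,d=r.capture("side")
a=cv2.resize(p[168:235,225:305,::-1],None,fx=9,fy=9,interpolation=cv2.INTER_CUBIC); cv2.imwrite("pics/v12.png",np.clip(a.astype(float)*1.6,0,255).astype(np.uint8))
E
```

```text
clock: 19.25
ee_pos: [0.5656, -0.0423, 0.0936]
ee_rot: [3.088, 0.567, 0.005]
wrist_force: [0.6, -1.9, -4.0]
width: 0.0123
t 19.25 tcp [ 0.5656 -0.0423  0.0936] psi 0.363 tilt [ 0.0033 -0.0018] F [ 0.6 -1.9 -4. ] w 0.0123 j [-0.12  0.18  1.97 -0.    0.98  1.09]
to [ 0.5652 -0.0424  0.0915  0.36  ] dr_z 0.003 ( 0.003 x 1 ) slide [-0.4 -0.   2.1] rows 1 each [-0.43 -0.04  2.09] j6~ 1.14
[-0.318 -0.223  0.031]
```

View pics/v12.png

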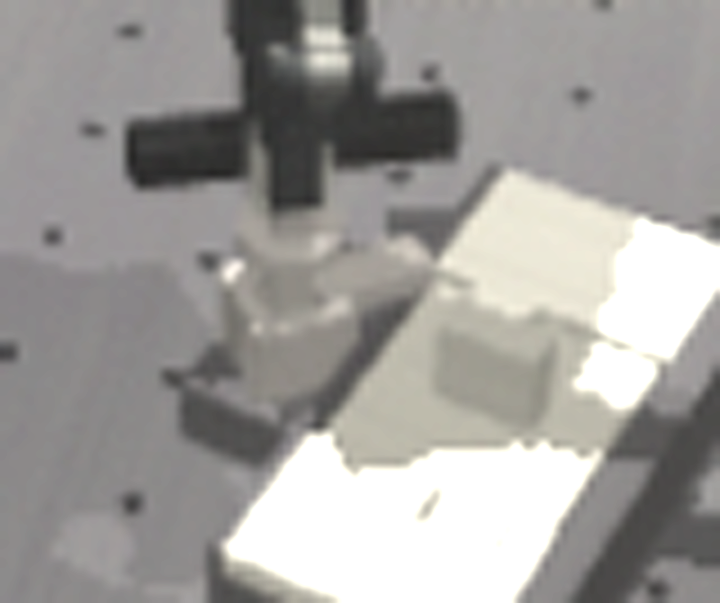

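```bash
python3 -m crank '[{"gripper":0,"slide":[-0.1,0.4,0],"dr":[0,0,0.1]},{"gripper":0,"slide":[0,0,0],"dr":[0,0,0.1]},{"gripper":0,"slide":[0,0,0],"dr":[0,0,0.1]},{"gripper":0,"slide":[0,0,0],"dr":[0,0,0.1]},{"gripper":0,"slide":[0,0,0],"dr":[0,0,0]}]' 
python3 - <<'E'
from h import *
plan((.5652,-.0424,.0915,-.04)); print(r.get_obs()["torque"].round(3))
E
```

```text
clock: 19.72
ee_pos: [0.5659, -0.0428, 0.0937]
ee_rot: [3.139, -0.055, 0.006]
wrist_force: [3.0, -3.4, -5.5]
width: 0.0124
t 19.7167 tcp [ 0.5659 -0.0428  0.0937] psi -0.0353 tilt [ 0.0039 -0.0021] F [ 3.  -3.4 -5.5] w 0.0124 j [-0.12  0.19  1.97 -0.    0.98  1.49]
to [ 0.5652 -0.0424  0.0915 -0.04  ] dr_z 0.0047 ( 0.0047 x 1 ) slide [-0.8 -0.4  2.2] rows 1 each [-0.75 -0.41  2.16] j6~ 1.54
[-0.652 -0.504  0.058]
```

```bash
python3 -m crank '[{"gripper":0,"slide":[0.5,0.6,0],"dr":[0,0,0.1]},{"gripper":0,"slide":[0,0,0],"dr":[0,0,0.1]},{"gripper":0,"slide":[0,0,0],"dr":[0,0,0.1]},{"gripper":0,"slide":[0,0,0],"dr":[0,0,0]}]' 
python3 - <<'E'
from h import *
plan((.5652,-.0424,.0915,-.44)); print(r.get_obs()["torque"].round(3))
p,d=r.capture("side")
a=cv2.resize(p[168:235,225:305,::-1],None,fx=9,fy=9,interpolation=cv2.INTER_CUBIC); cv2.imwrite("pics/v13.png",np.clip(a.astype(float)*1.6,0,255).astype(np.uint8))
E
```

```text
clock: 20.05
ee_pos: [0.5662, -0.0434, 0.0937]
ee_rot: [3.097, -0.522, 0.006]
wrist_force: [2.7, -3.8, -5.4]
width: 0.0127
t 20.05 tcp [ 0.5662 -0.0434  0.0937] psi -0.334 tilt [ 0.0035 -0.002 ] F [ 2.7 -3.8 -5.4] w 0.0127 j [-0.12  0.19  1.97 -0.    0.98  1.79]
to [ 0.5652 -0.0424  0.0915 -0.44  ] dr_z 0.106 ( 0.106 x 1 ) slide [-1.4 -0.5  2.2] rows 1 each [-1.38 -0.49  2.22] j6~ 1.94
[-0.776 -0.587  0.065]
```

View pics/v13.png

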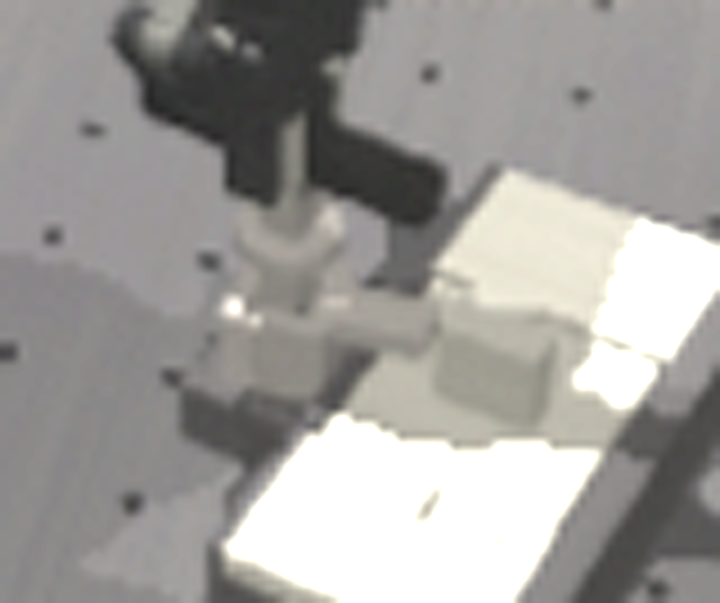

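```bash
python3 -m crank '[{"gripper":0,"slide":[0.5,0.4,0],"dr":[0,0,0.07]},{"gripper":0,"slide":[0,0,0],"dr":[0,0,0.06]},{"gripper":0,"slide":[0,0,0],"dr":[0,0,0]}]' 
python3 - <<'E'
from h import *
plan((.5652,-.0424,.0915,-.44)); print(r.get_obs()["torque"].round(3))
E
```

```text
clock: 20.35
ee_pos: [0.5663, -0.0437, 0.0937]
ee_rot: [3.057, -0.72, 0.005]
wrist_force: [2.4, -3.4, -5.5]
width: 0.0123
t 20.35 tcp [ 0.5663 -0.0437  0.0937] psi -0.4629 tilt [ 0.0029 -0.0015] F [ 2.4 -3.4 -5.5] w 0.0123 j [-0.12  0.19  1.97 -0.    0.98  1.91]
to [ 0.5652 -0.0424  0.0915 -0.44  ] dr_z -0.0229 ( -0.0229 x 1 ) slide [-1.6 -0.7  2.2] rows 1 each [-1.57 -0.71  2.22] j6~ 1.94
[-0.773 -0.64   0.085]
```

```bash
python3 -m crank '[{"gripper":0,"slide":[0.4,0.3,0],"dr":[0,0,0.04]},{"gripper":0,"slide":[0,0,0],"dr":[0,0,0]}]' 
python3 - <<'E'
from h import *
plan((.5652,-.0424,.0915,-.44)); print(r.get_obs()["torque"].round(3))
p,d=r.capture("side")
a=cv2.resize(p[168:235,225:305,::-1],None,fx=9,fy=9,interpolation=cv2.INTER_CUBIC); cv2.imwrite("pics/v14.png",np.clip(a.astype(float)*1.6,0,255).astype(np.uint8))
overlay("side",p,clampf((.565,-.0427,2.847)),[168,235,225,305],9,"pics/v14b.png")
E
```

```text
clock: 20.52
ee_pos: [0.5664, -0.0439, 0.0937]
ee_rot: [3.043, -0.781, 0.004]
wrist_force: [1.7, -3.4, -6.5]
width: 0.0127
t 20.5167 tcp [ 0.5664 -0.0439  0.0937] psi -0.5026 tilt [ 0.0025 -0.001 ] F [ 1.7 -3.4 -6.5] w 0.0127 j [-0.12  0.19  1.97 -0.    0.98  1.95]
to [ 0.5652 -0.0424  0.0915 -0.44  ] dr_z -0.0626 ( -0.0626 x 1 ) slide [-1.7 -0.9  2.2] rows 1 each [-1.7  -0.86  2.2 ] j6~ 1.94
[-0.732 -0.599  0.08 ]
```

View pics/v14.png

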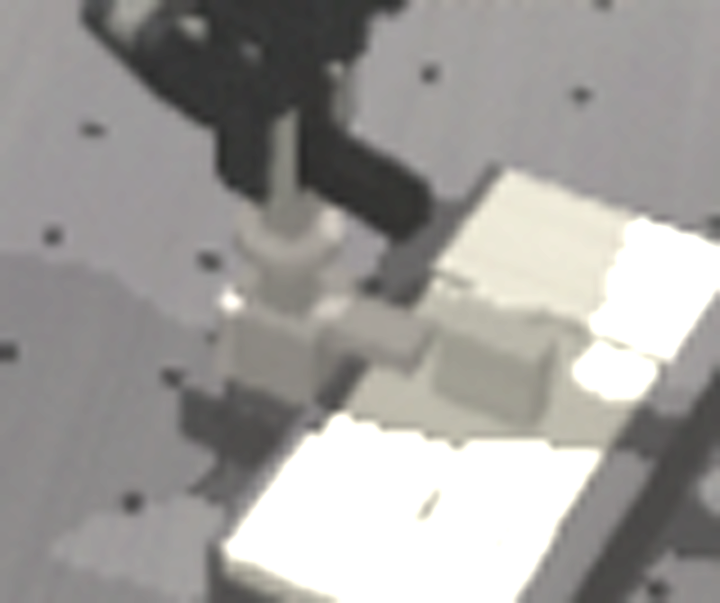

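View pics/v14b.png

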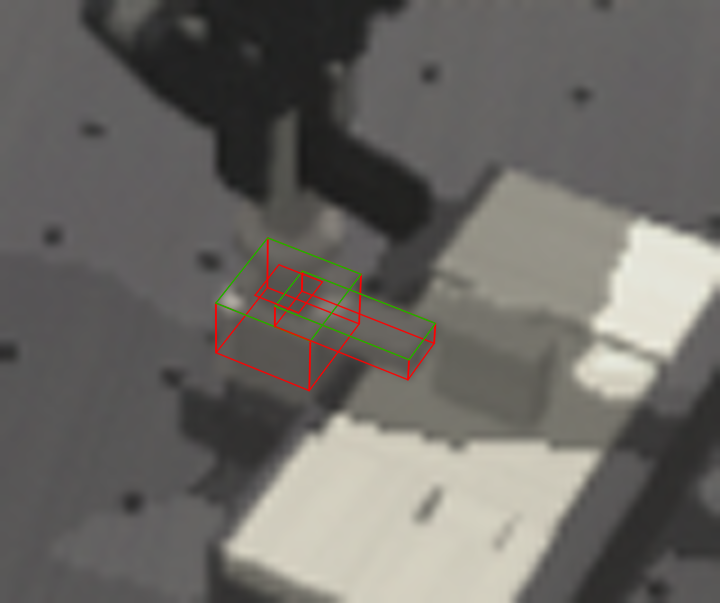

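```bash
python3 -m crank '[{"gripper":0,"slide":[0.3,0.2,0],"dr":[0,0,0.05]},{"gripper":0,"slide":[0,0,0],"dr":[0,0,0]},{"gripper":0,"slide":[0,0,0],"dr":[0,0,0]}]' 
python3 - <<'E'
from h import *
plan((.5652,-.0424,.0915,-.44)); print(r.get_obs()["torque"].round(3))
p,d=r.capture("side"); cv2.imwrite("pics/side15.png",p[:,:,::-1])
E
```

```text
clock: 20.82
ee_pos: [0.5664, -0.0441, 0.0937]
ee_rot: [3.022, -0.858, 0.004]
wrist_force: [2.5, -3.6, -6.0]
width: 0.0127
t 20.8167 tcp [ 0.5664 -0.0441  0.0937] psi -0.5533 tilt [ 0.0022 -0.0009] F [ 2.5 -3.6 -6. ] w 0.0127 j [-0.12  0.19  1.97 -0.    0.98  2.  ]
to [ 0.5652 -0.0424  0.0915 -0.44  ] dr_z -0.1133 ( -0.1133 x 1 ) slide [-1.8 -1.   2.2] rows 1 each [-1.77 -1.02  2.18] j6~ 1.94
[-0.698 -0.647  0.131]
```

```bash
python3 -m crank '[{"gripper":0,"slide":[0,0,0],"dr":[0,0,0.04]},{"gripper":0,"slide":[0,0,0],"dr":[0,0,0]},{"gripper":0,"slide":[0,0,0],"dr":[0,0,0]}]' 
python3 - <<'E'
from h import *
plan((.5652,-.0424,.0915,-.44)); print(r.get_obs()["torque"].round(3))
p,d=r.capture("side"); cv2.imwrite("pics/side16.png",p[:,:,::-1])
a=cv2.imread("pics/side16.png"); b=cv2.imread("pics/side15.png")
cv2.imwrite("pics/v16.png",np.hstack([np.clip(cv2.resize(x[190:220,240:285],None,fx=8,fy=8,interpolation=cv2.INTER_CUBIC)*1.8,0,255).astype(np.uint8) for x in(b,a)]))
E
```

```text
clock: 21.12
ee_pos: [0.5664, -0.0442, 0.0937]
ee_rot: [3.004, -0.92, 0.004]
wrist_force: [3.8, -4.3, -5.1]
width: 0.0128
t 21.1167 tcp [ 0.5664 -0.0442  0.0937] psi -0.5944 tilt [ 0.0022 -0.001 ] F [ 3.8 -4.3 -5.1] w 0.0128 j [-0.12  0.19  1.97 -0.    0.98  2.04]
to [ 0.5652 -0.0424  0.0915 -0.44  ] dr_z -0.1544 ( -0.0772 x 2 ) slide [-1.8 -1.1  2.2] rows 1 each [-1.81 -1.09  2.22] j6~ 1.94
[-0.727 -0.633  0.219]
```

View pics/v16.png

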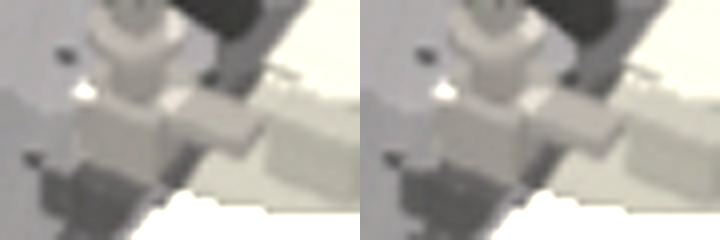

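```bash
python3 -m crank '[{"gripper":0,"slide":[0,0,0],"dr":[0,0,-0.1]},{"gripper":0,"slide":[0,0,0],"dr":[0,0,-0.1]},{"gripper":0,"slide":[0,0,0],"dr":[0,0,-0.03]},{"gripper":0,"slide":[0,0,0],"dr":[0,0,0]},{"gripper":0,"slide":[0,0,0],"dr":[0,0,0]}]' 
python3 - <<'E'
from h import *
plan((.5652,-.0424,.0915,-.44)); print(r.get_obs()["torque"].round(3))
E
```

```text
clock: 21.58
ee_pos: [0.5662, -0.0436, 0.0941]
ee_rot: [-3.088, 0.574, -0.003]
wrist_force: [0.9, -1.7, -1.3]
width: 0.0123
t 21.5833 tcp [ 0.5662 -0.0436  0.0941] psi -0.3677 tilt [0.0017 0.0001] F [ 0.9 -1.7 -1.3] w 0.0123 j [-0.12  0.19  1.97  0.    0.99  1.82]
to [ 0.5652 -0.0424  0.0915 -0.44  ] dr_z 0.0723 ( 0.0723 x 1 ) slide [-1.4 -0.6  2.6] rows 1 each [-1.37 -0.63  2.56] j6~ 1.94
[-0.177 -0.252 -0.026]
```

```bash
python3 -m crank '[{"gripper":0,"slide":[0.3,0.3,-3],"dr":[0,0,0]},{"gripper":0,"slide":[0,0,-5],"dr":[0,0,0]},{"gripper":0,"slide":[0,0,-6],"dr":[0,0,0]},{"gripper":0,"slide":[0,0,-8],"dr":[0,0,0]}]' 
python3 - <<'E'
from h import *
plan()
E
python3 -m crank '[{"gripper":0,"slide":[0,0,-15],"dr":[0,0,0]},{"gripper":0,"slide":[0,0,-30],"dr":[0,0,0]},{"gripper":0,"slide":[0,0,-20],"dr":[0,0,0]},{"gripper":0,"slide":[0,0,0],"dr":[0,0,0]},{"gripper":0,"slide":[0,0,0],"dr":[0,0,0]}]' 
python3 - <<'E'
from h import *
plan((.5648,-.0422,.178,.344),(.5705,-.269,.178,.344))
for n in("top","side"):
    p,d=r.capture(n); cv2.imwrite(f"pics/{n}17.png",p[:,:,::-1])
a=cv2.imread("pics/side17.png")[130:240,200:320]
cv2.imwrite("pics/v17.png",np.clip(cv2.resize(a,None,fx=6,fy=5.4,interpolation=cv2.INTER_CUBIC)*1.4,0,255).astype(np.uint8))
E
```

```text
clock: 21.92
ee_pos: [0.5655, -0.0441, 0.1159]
ee_rot: [3.089, -0.574, -0.0]
wrist_force: [0.1, -0.5, -1.8]
width: 0.0129
t 21.9167 tcp [ 0.5655 -0.0441  0.1159] psi -0.3672 tilt [-0.0002 -0.0001] F [ 0.1 -0.5 -1.8] w 0.0129 j [-0.12  0.16  1.95 -0.    1.03  1.82]
clock: 22.33
ee_pos: [0.5674, -0.0444, 0.1829]
ee_rot: [-3.089, 0.573, -0.009]
wrist_force: [-0.1, 0.3, -2.1]
width: 0.0125
t 22.3333 tcp [ 0.5674 -0.0444  0.1829] psi -0.3671 tilt [ 0.0056 -0.001 ] F [-0.1  0.3 -2.1] w 0.0125 j [-0.12  0.1   1.89 -0.    1.15  1.82]
to [ 0.5648 -0.0422  0.178   0.344 ] dr_z -0.7111 ( -0.1185 x 6 ) slide [-1.7 -2.9  4.9] rows 1 each [-1.69 -2.91  4.91] j6~ 1.15
to [ 0.5705 -0.269   0.178   0.344 ] dr_z -0.0 ( -0.0 x 0 ) slide [-71.1 215.4   0. ] rows 6 each [-11.85  35.91   0.  ] j6~ 0.79
```

View pics/v17.png

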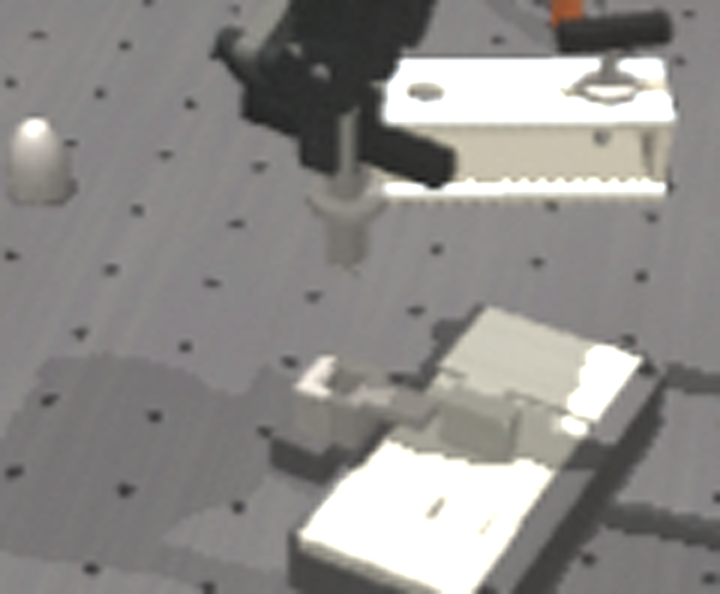

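```bash
python3 -m crank '[{"gripper":0,"slide":[0,0,0],"dr":[0,0,-0.1]},{"gripper":0,"slide":[0,0,0],"dr":[0,0,-0.122]},{"gripper":0,"slide":[0,0,0],"dr":[0,0,-0.122]},{"gripper":0,"slide":[0,0,0],"dr":[0,0,-0.122]},{"gripper":0,"slide":[0,0,0],"dr":[0,0,-0.122]},{"gripper":0,"slide":[0,0,0],"dr":[0,0,-0.122]},{"gripper":0,"slide":[0,0,0],"dr":[0,0,0]}]' 
python3 -m crank '[{"gripper":0,"slide":[-6,18,0],"dr":[0,0,0]},{"gripper":0,"slide":[-10,30,0],"dr":[0,0,0]},{"gripper":0,"slide":[-12,37,0],"dr":[0,0,0]},{"gripper":0,"slide":[-12,37,0],"dr":[0,0,0]},{"gripper":0,"slide":[-12,37,0],"dr":[0,0,0]},{"gripper":0,"slide":[-10,31,0],"dr":[0,0,0]},{"gripper":0,"slide":[-7,18,0],"dr":[0,0,0]},{"gripper":0,"slide":[-3,7,0],"dr":[0,0,0]},{"gripper":0,"slide":[0,0,0],"dr":[0,0,0]},{"gripper":0,"slide":[0,0,0],"dr":[0,0,0]}]' 
python3 - <<'E'
from h import *
plan((.571,-.2692,.14,.344))
p,d=r.capture("side"); cv2.imwrite(f"pics/side18.png",p[:,:,::-1])
cv2.imwrite("pics/v18.png",np.clip(cv2.resize(p[80:170,230:330,::-1],None,fx=7,fy=6.5,interpolation=cv2.INTER_CUBIC)*1.3,0,255).astype(np.uint8))
a=cv2.imread("pics/top17.png")
cv2.imwrite("pics/v18t.png",cv2.resize(a[180:265,300:385],None,fx=7,fy=7,interpolation=cv2.INTER_CUBIC))
print(ray("side",(270.3,146.5),.052))
E
```

```text
clock: 23.02
ee_pos: [0.5646, -0.0441, 0.1783]
ee_rot: [-3.094, -0.541, 0.004]
wrist_force: [-0.4, -0.2, -2.1]
width: 0.0124
clock: 23.85
ee_pos: [0.57, -0.2703, 0.1796]
ee_rot: [-3.095, -0.532, -0.0]
wrist_force: [-0.0, -0.5, -1.8]
width: 0.0124
t 23.85 tcp [ 0.57   -0.2703  0.1796] psi 0.3405 tilt [-0.0002  0.0011] F [-0.  -0.5 -1.8] w 0.0124 j [-0.48  0.22  1.76  0.    1.17  0.75]
to [ 0.571  -0.2692  0.14    0.344 ] dr_z -0.0035 ( -0.0035 x 1 ) slide [ 1.3 -0.7 39.6] rows 1 each [ 1.35 -0.71 39.55] j6~ 0.79
[ 0.5702499 -0.2668345  0.052    ]
```

View pics/v18.png

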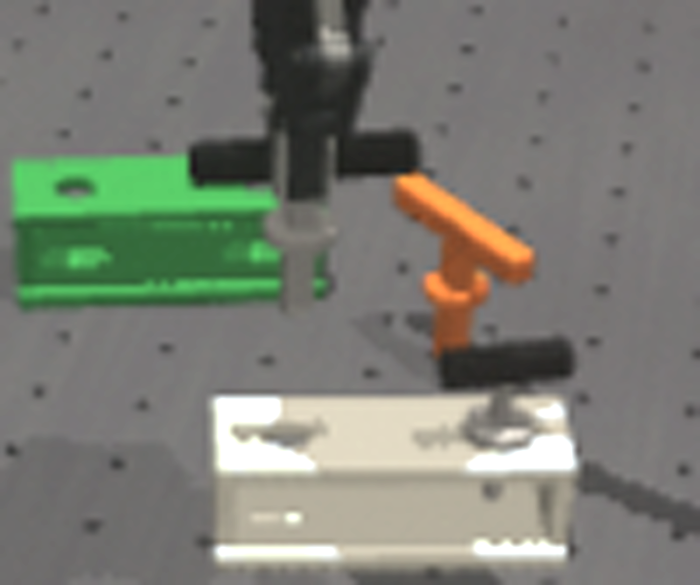

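View pics/v18t.png

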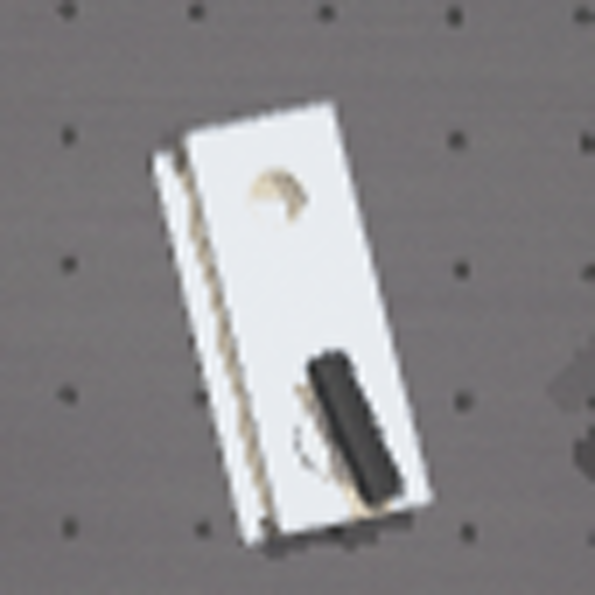

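```bash
python3 -m crank '[{"gripper":0,"slide":[1.6,-1.2,20],"dr":[0,0,-0.003]},{"gripper":0,"slide":[0,0,20],"dr":[0,0,0]},{"gripper":0,"slide":[0,0,12],"dr":[0,0,0]},{"gripper":0,"slide":[0,0,6],"dr":[0,0,0]},{"gripper":0,"slide":[0,0,0],"dr":[0,0,0]},{"gripper":0,"slide":[0,0,0],"dr":[0,0,0]}]' 
python3 - <<'E'
from h import *
print(ray("top",(300+278/7-.5,180+200/7-.5),.052))
plan((.5715,-.2685,.0735,.344))
p,d=r.capture("side"); cv2.imwrite(f"pics/side19.png",p[:,:,::-1])
cv2.imwrite("pics/v19.png",np.clip(cv2.resize(p[100:170,245:325,::-1],None,fx=9,fy=8.5,interpolation=cv2.INTER_CUBIC)*1.3,0,255).astype(np.uint8))
E
```

```text
clock: 24.4
ee_pos: [0.5721, -0.2688, 0.1229]
ee_rot: [3.094, 0.542, 0.002]
wrist_force: [0.1, 0.7, -0.8]
width: 0.0124
[ 0.56938742 -0.27189419  0.052     ]
t 24.4 tcp [ 0.5721 -0.2688  0.1229] psi 0.3466 tilt [ 0.0015 -0.0005] F [ 0.1  0.7 -0.8] w 0.0124 j [-0.48  0.27  1.81  0.    1.06  0.75]
to [ 0.5715 -0.2685  0.0735  0.344 ] dr_z 0.0026 ( 0.0026 x 1 ) slide [-0.5 -0.5 49.4] rows 2 each [-0.23 -0.23 24.69] j6~ 0.79
```

View pics/v19.png

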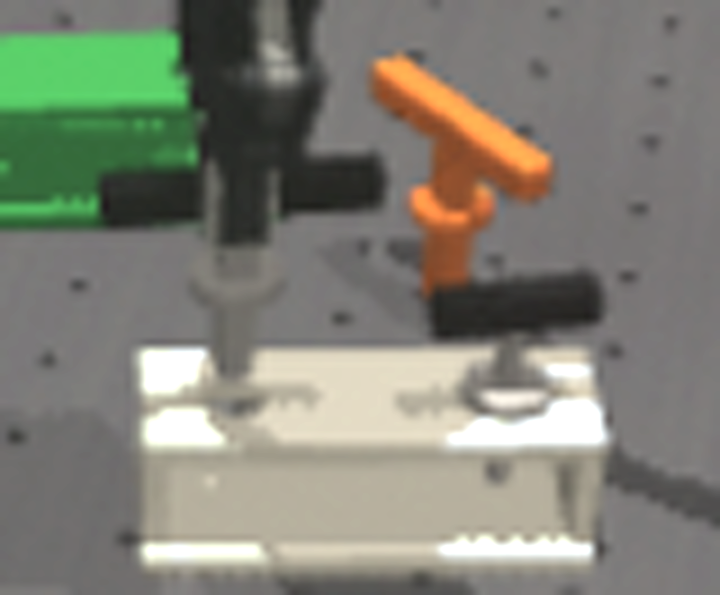

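```bash
python3 -m crank '[{"gripper":0,"slide":[-1,0,8],"dr":[0,0,0]},{"gripper":0,"slide":[0,0,6],"dr":[0,0,0]},{"gripper":0,"slide":[0,0,4],"dr":[0,0,0]},{"gripper":0,"slide":[0,0,0],"dr":[0,0,0]}]' 
python3 - <<'E'
from h import *
plan((.571,-.269,.0735,.344))
E
```

```text
clock: 24.78
ee_pos: [0.5701, -0.2695, 0.1034]
ee_rot: [-3.094, -0.54, 0.0]
wrist_force: [0.2, 0.1, -1.9]
width: 0.0124
t 24.7833 tcp [ 0.5701 -0.2695  0.1034] psi 0.3457 tilt [-0.0002  0.0003] F [ 0.2  0.1 -1.9] w 0.0124 j [-0.48  0.29  1.82  0.    1.03  0.74]
to [ 0.571  -0.269   0.0735  0.344 ] dr_z 0.0017 ( 0.0017 x 1 ) slide [ 1.  -0.1 29.9] rows 1 each [ 1.01 -0.12 29.91] j6~ 0.79
```

```bash
python3 -m crank '[{"gripper":0,"slide":[0,0,8],"dr":[0,0,0]},{"gripper":0,"slide":[0,0,8],"dr":[0,0,0]},{"gripper":0,"slide":[0,0,6],"dr":[0,0,0]},{"gripper":0,"slide":[0,0,4],"dr":[0,0,0]},{"gripper":0,"slide":[0,0,0],"dr":[0,0,0]}]' 
python3 - <<'E'
from h import *
plan((.571,-.269,.0735,.344))
E
```

```text
clock: 25.2
ee_pos: [0.57, -0.2693, 0.077]
ee_rot: [-3.094, -0.541, 0.001]
wrist_force: [-0.5, 0.2, -2.8]
width: 0.0125
t 25.2 tcp [ 0.57   -0.2693  0.077 ] psi 0.3459 tilt [-0.0007  0.0006] F [-0.5  0.2 -2.8] w 0.0125 j [-0.48  0.32  1.84  0.    0.99  0.74]
to [ 0.571  -0.269   0.0735  0.344 ] dr_z 0.0019 ( 0.0019 x 1 ) slide [1.  0.1 3.5] rows 1 each [1.03 0.09 3.49] j6~ 0.79
```

```bash
python3 -m crank '[{"gripper":0,"slide":[0,0,1.5],"dr":[0,0,0]},{"gripper":0,"slide":[0,0,1.5],"dr":[0,0,0]},{"gripper":0,"slide":[0,0,0],"dr":[0,0,0]}]' 
python3 - <<'E'
from h import *
plan((.571,-.269,.0735,.344))
E
```

```text
clock: 25.45
ee_pos: [0.5712, -0.2699, 0.0758]
ee_rot: [3.093, 0.541, 0.003]
wrist_force: [-0.3, 0.2, -1.7]
width: 0.0127
t 25.45 tcp [ 0.5712 -0.2699  0.0758] psi 0.3461 tilt [ 0.002  -0.0009] F [-0.3  0.2 -1.7] w 0.0127 j [-0.48  0.32  1.84  0.    0.98  0.74]
to [ 0.571  -0.269   0.0735  0.344 ] dr_z 0.0021 ( 0.0021 x 1 ) slide [ 0.1 -0.9  2.3] rows 1 each [ 0.12 -0.87  2.33] j6~ 0.79
```

```bash
python3 -m crank '[{"gripper":0,"slide":[0,0,1],"dr":[0,0,0]},{"gripper":0,"slide":[0,0,0],"dr":[0,0,0]},{"gripper":0,"slide":[0,0,0],"dr":[0,0,0]}]' 
python3 -m crank '[{"gripper":0,"slide":[0,0,1],"dr":[0,0,0]},{"gripper":0,"slide":[0,0,0],"dr":[0,0,0]},{"gripper":0,"slide":[0,0,0],"dr":[0,0,0]}]' 
```

```text
clock: 25.7
ee_pos: [0.5712, -0.2699, 0.075]
ee_rot: [3.093, 0.541, 0.003]
wrist_force: [0.2, 0.6, -1.1]
width: 0.0126
clock: 25.95
ee_pos: [0.5714, -0.27, 0.0748]
ee_rot: [3.093, 0.541, 0.004]
wrist_force: [-2.0, 1.4, 4.8]
width: 0.0123
```

Collar contact is felt (Fz turned positive at the original grasp height). I'm opening gently and retreating upwards.

```bash
python3 -m crank '[{"gripper":20,"slide":[0,0,0],"dr":[0,0,0]},{"gripper":40,"slide":[0,0,0],"dr":[0,0,0]},{"gripper":45,"slide":[0,0,0],"dr":[0,0,0]},{"gripper":45,"slide":[0,0,0],"dr":[0,0,0]},{"gripper":45,"slide":[0,0,0],"dr":[0,0,0]},{"gripper":45,"slide":[0,0,-10],"dr":[0,0,0]},{"gripper":45,"slide":[0,0,-30],"dr":[0,0,0]},{"gripper":45,"slide":[0,0,-40],"dr":[0,0,0]},{"gripper":45,"slide":[0,0,-40],"dr":[0,0,0]}]' 
python3 -m crank '[{"gripper":45,"slide":[0,0,-40],"dr":[0,0,0]},{"gripper":45,"slide":[-10,38,0],"dr":[0,0,0]},{"gripper":45,"slide":[-10,38,0],"dr":[0,0,0]},{"gripper":45,"slide":[-10,38,0],"dr":[0,0,0]},{"gripper":45,"slide":[-10,38,0],"dr":[0,0,0]},{"gripper":45,"slide":[-10,38,0],"dr":[0,0,0]},{"gripper":45,"slide":[0,0,0],"dr":[0,0,0]},{"gripper":45,"slide":[0,0,0],"dr":[0,0,0]}]' 
python3 - <<'E'
from h import *
plan()
for n in("top","side"):
    p,d=r.capture(n); cv2.imwrite(f"pics/{n}20.png",p[:,:,::-1]); np.save(n+"20.npy",d)
a=cv2.imread("pics/side20.png")[80:260,200:330]; b=cv2.imread("pics/top20.png")[115:275,110:390]
cv2.imwrite("pics/v20.png",cv2.resize(a,None,fx=4.4,fy=3.3,interpolation=cv2.INTER_CUBIC)); cv2.imwrite("pics/v20t.png",cv2.resize(b,None,fx=2.8,fy=2.8,interpolation=cv2.INTER_CUBIC))
C=cloud("top",np.load("top20.npy"))
E
```

```text
clock: 26.7
ee_pos: [0.5698, -0.2691, 0.1942]
ee_rot: [-3.094, -0.541, 0.001]
wrist_force: [1.6, -0.4, 0.3]
width: 0.0383
clock: 27.37
ee_pos: [0.5875, -0.4677, 0.2336]
ee_rot: [3.095, 0.536, 0.002]
wrist_force: [-0.1, 0.4, -0.6]
width: 0.0382
t 27.3667 tcp [ 0.5875 -0.4677  0.2336] psi 0.3429 tilt [ 0.0014 -0.0004] F [-0.1  0.4 -0.6] w 0.0382 j [-0.71  0.4   1.42  0.    1.32  0.52]
```

View pics/v20.png

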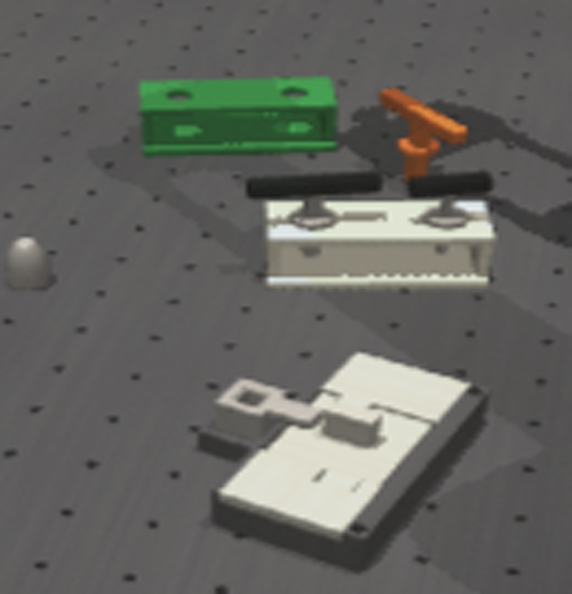

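View pics/v20t.png

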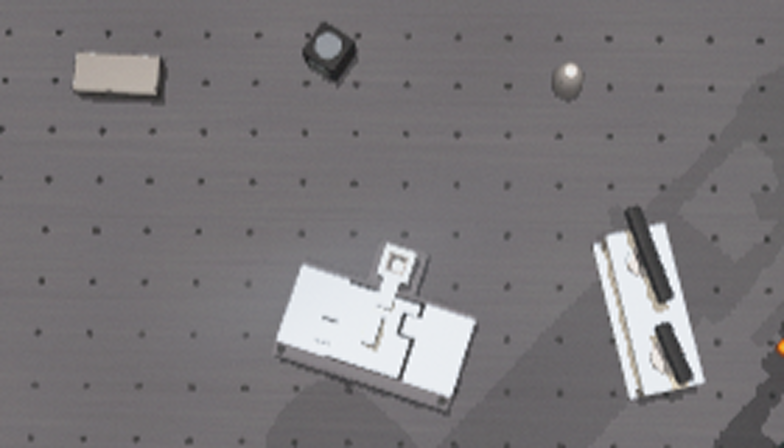

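```bash
python3 - <<'E'
from h import *
for n in("top","side"):
    p=cv2.imread(f"pics/{n}20.png")[:,:,::-1]
    b=lambda x:[(tf((.5036,-.024,-.295),rect(-37,37,-85,85),.04),4)]+clampf(x)
    x0=(.565,-.0427,2.847); x,f=fit(n,p,b,x0,box_of(n,x0,.03,.05),(.003,.003,.1)); print(n,"clamp",x.round(3),"theta",round(4.247-x[2],3),f)
    b2=lambda x:rackk(np.r_[(.5268,-.2802,.217),x])
d0,d1=[cloud("top",np.load(f)) for f in("top0.npy","top20.npy")]
for d in(d0,d1):
    m=(d[...,2]>.085)&(d[...,2]<.12)&(abs(d[...,0]-.57)<.055)&(abs(d[...,1]+.27)<.035); print("handle",d[m].mean(0).round(4),np.median(d[m][:,2]).round(4),m.sum())
p0,p1=[cv2.imread(f"pics/side{k}.png") for k in("0","20")]
cv2.imwrite("pics/v21.png",np.vstack([cv2.resize(x[120:165,245:320],None,fx=8,fy=6.5,interpolation=cv2.INTER_CUBIC) for x in(p0,p1)]))
E
```

```text
top clamp [ 0.566 -0.044  2.864] theta 1.383 9.993437350653165
side clamp [ 0.565 -0.042  2.846] theta 1.401 7.2863133211640685
handle [ 0.5681 -0.2707  0.0973] 0.0979 226
handle [ 0.5684 -0.2703  0.0971] 0.0977 227
```

View pics/v21.png

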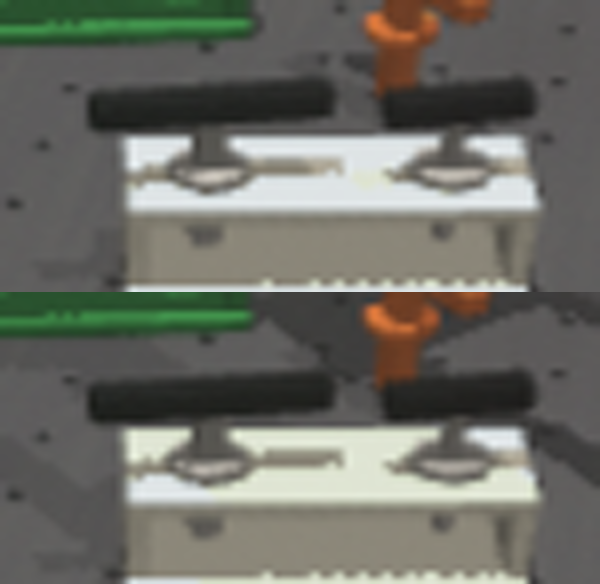

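The key hangs where it started, with the handle top at 98 mm. The clamp is at about 1.39 rad, the plate is flush, and the bystanders have not moved. I'm handing the job in.

```bash
python3 -c "
from cell import r
print(r.sign_off(), r.get_obs()['clock'])"
```

```text
the job is handed in; nothing more can be done
the job is handed in; nothing more can be done
```

The job is done and handed in at about 27.5 s; no verdict is reported. I seated the jigsaw plate in the stage gap and turned the clamp clockwise with the larger key until it reached its stop. I then backed the key off, lifted it out and hung it back in its own rack hole.

**Last checks, from pictures after the gripper had moved clear:**
- **Plate:** its top read the same height as the fixed plates (both 37.8 mm in the side camera, against 40 mm nominal). That reading was taken before the clamp was turned. The last pictures show the plate still in place, sitting slightly towards +y within its 2 mm play.
- **Clamp:** the outline fits gave 1.38 rad (top camera) and 1.40 rad (side camera).
- **Key:** it hangs upright, with the handle top at 98 mm and its centre within about 1 mm of where it started.
- **Others:** the small key, the orange key and the three bystanders looked unmoved. I judged this by eye in the pictures rather than measuring it.

**Checks that disagreed:**
- The two cameras differ by 2–5 mm in y near the rack and about 2 mm at the stage. For the final fits I went by the force readings and the play in the parts.
- A first outline fit of the rack failed because its top plate is narrower than the 70 mm I had modelled. I measured the corners instead.
- The outline fit of the seated plate was poor, white plate on white plates, so I relied on the depth reading and the picture instead.

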